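# Clear the drying bench: plates by spatula, knobs by scoop

## Task

Clear the freshly lacquered hardware off the drying bench. First use the red-handled spatula to carry the two metal plates from the pale drying rack to the blue-railed finished rack, leaving each lying flat and square across the two rails of a bay of its own; only then use the scoop to move all the wooden knobs from the open-fronted tray into the dark bin. Lay both tools back on the green mat, standing upright as they stood; the lacquer is soft, so the gripper must never touch a plate or a knob, and the oil bottle, the brush and the tin stay where they are.

Things in the scene. Friction and masses are not known exactly. Their poses are not given: they have to be found in the camera images.
- spatula: spatula, 0.12 kg; mm. Origin: centre of blade underside; x handle to tip, z up. Steel blade 90 (x) x 46 (y) x 3; at its rear edge (x -45) a 22 wide neck rises steeply to the red handle: a level straight bar 20 wide (y), 26 high, x -168 to -63, centre line 58 above the blade's underside. Grip across its 20 mm width, best near x -85. Stands on its blade by itself, handle in the air.
- scoop: aluminium scoop, 0.16 kg; mm. Origin: centre of floor underside; x handle to mouth, z up. Floor 100 x 120 (y) x 1.6, open lip at x +50; sides 2 thick, 40 high for x -50 to +15, 18 high for +15 to +40; back wall at x -49, 60 high. Dark wooden handle: level bar 20 wide (y), 26 high, x -160 to -50, centre line z 58; grip across its width, best near x -100. Stands on its floor by itself.
- mat: green mat, fixed, 300 (x) x 220 (y) x 3 mm; origin under its centre. Both tools start on it and must end on it.
- plate_a: brass plate, 76 (x) x 84 (y) x 4 mm, 0.08 kg, small look-only boss in the middle of its top; origin at the centre of its underside.
- plate_b: copper plate, otherwise the same as plate_a
- drying_rack: pale rack, fixed; mm. Origin under its centre. Base 100 (x) x 210 (y) x 6; three rails along x, 90 long, 26 wide, tops at z 36, at y -92, 0, +92: two bays, 66 free between rails, 30 free height from base to plate, both ends open. A plate lies across a bay's two rails, 9 mm on each. The blade enters a bay along the rack's x, handle on the -x (robot) side.
- drying_rack_bay0 (a point): middle of the +y bay of the drying rack, at rail-top height (36 mm); axes as the rack's
- drying_rack_bay1 (a point): the same for the -y bay
- finished_rack: rack of the same size and shape, black base and blue rails, fixed, empty at the start
- finished_rack_bay0 (a point): middle of the +y bay of the finished rack, at rail-top height (36 mm)
- finished_rack_bay1 (a point): the same for the -y bay
- knob_tray: pale open-fronted tray, fixed; mm. Origin under its middle; x from open front to back. Floor falls evenly (0.07 rad) from z 12 at the front edge x -75 to z 4 at x +40; no front wall; sides 46 high (73 beyond x +35), inner faces y -66 and +66; from x +40 the back slopes up and away, leaning 29 degrees, to z 70. Pushed against the back, knobs ride up over a scoop lip sliding down the floor.
- bin: dark wooden bin with cork-coloured floor, fixed, 150 x 150 mm outside, 45 mm high, walls and floor 6 mm; origin under its centre
- knob0: turned wooden knob, dark, round, 33 mm across, 32 mm high, 0.02 kg, with a 13 mm flat foot; origin at the centre of the foot. Rolls when tipped. May be absent.
- knob1: turned wooden knob, red, round, 33 mm across, 32 mm high, 0.02 kg, with a 13 mm flat foot; origin at the centre of the foot. Rolls when tipped. May be absent.
- knob2: turned wooden knob, dark, round, 33 mm across, 32 mm high, 0.02 kg, with a 13 mm flat foot; origin at the centre of the foot. Rolls when tipped. May be absent.
- knob3: turned wooden knob, red, round, 33 mm across, 32 mm high, 0.02 kg, with a 13 mm flat foot; origin at the centre of the foot. Rolls when tipped. May be absent.
- oil_bottle: yellow oil bottle with red cap, 56 mm wide, 130 mm high; not to be moved
- brush: brush lying flat; not to be moved
- tin: tin 72 mm wide, 90 mm high; not to be moved

How it is judged:
By the outcome, as a careful person would: the job done as asked, in the order asked, and still so for the second after the job is handed in, with the robot touching nothing.
Of knob0, knob1, knob2, knob3 only 2 to 4 are there at a start; the rules pass over those that are not, and their reading is None.
At some moment in a run one of spatula, scoop may be knocked a few centimetres aside while the robot is not near it.
It also fails if it takes over 208 s, if anything falls off the work surface, if the arm or the gripper's body presses on something with over 40 N, if the wrist force passes 120 N, or if a joint passes its speed limit or range.

## Robot

A 7-joint arm with a two-finger parallel gripper is mounted at the origin on the work surface. World frame = base frame: x ahead of the robot, y to its left, z up, the work surface at z = 0. Lengths are in m, angles in degrees, forces in N, time in s.
With the tool pointing down it reaches from about 0.425 to 0.975 m from the base axis. Payload 16.7 kg.
Tool frame: the origin (TCP) lies at the very end of the fingers, on their centre line; the grasp point (between the pads) lies 19 mm behind it (grip_point_offset is the distance from the TCP to the grasp point, in m); z points along the fingers, y is the line along which they close (so a half turn about z gives the same grasp; the last joint's range is limited). The gripper opens to 85 mm and grips with 20 to 120 N. Pads are 22 mm wide; open, the fingers measure 114 mm over their backs; the gripper's body (76 mm by 85 mm) begins 54 mm behind the grasp point. The pads swing forward as they close: fully open they stand 13 mm farther back than shut.
Start: joints at [-79.498, 24.414, 4.234, 92.017, -1.954, 63.644, -3.845], TCP at [0.221, 0.638, 0.231] pointing down, gripper open.
Joint ranges: [-163.25, 163.25], [-28.42, 122.38], [-70.27, 78.77], [12.13, 141.07], [-58.53, 238.53], [9.26, 117.41], [-156.51, 156.51]. Speed limits (degrees/s): [108.29, 108.29, 136.94, 136.94, 172.46, 172.46, 172.46].

## Interface

Orientations are given as a 3x3 rotation matrix whose columns are the frame's x, y, z axes.
In Python, from workcell import * gives the robot as it stands. The module is installed in compiled form; this text tells all that it offers.
- The arm moves only by the shell command python3 -m jog 'ROWS' [OPENING] [FORCE]. ROWS is a JSON object of lists of equal length, an entry for each row: "offset": the shift along the tool's x, y, z in units of 0.2 m (1.0 is 0.2 m), a list of three; "turn": the turn, a rotation vector about the tool's x, y, z in units of 5 degrees (1.0 is 5 degrees), a list of three. In form: {"offset": [[x, y, z], ...], "turn": [[wx, wy, wz], ...]}. A call has 1 to 20 rows; each row shifts and turns the commanded pose from where the row before left it, along the tool's axes as they then stand; what a row does not reach is not made up. A row lasts 1/12 s, in which the tool goes at most 41.7 mm and 7.16 degrees, less where a joint would pass 70% of its speed; a pose out of reach is approached as far as the arm can. A call with a number of a shift or a turn outside -1 to 1 is refused whole. A call with a gripper value outside its range is refused whole. OPENING is the finger opening in mm, from 0 to 85.4, set as the call begins (- or left out, the last holds). The fingers move at their own pace and stop on an object; FORCE is the grip in N (left out, the last holds). Time passes only in rows, so rows that do not move let the fingers close. It gives the time, the measured TCP pose, the force, the opening and the grip force at its end, in the units of the state.
- sense(): the state, without advancing time (a new reading comes with each control period).
- get_image(name): name is "side" or "top"; returns a dict with "image" (480x640x3 uint8, red, green, blue), "mtx" (3x3 intrinsics, pixels), "R" (3x3) and "t" (3): a world point X has camera coordinates R X + t. Camera axes: x right, y down, z forward; pixel columns grow to the right and rows downward; lengths in m; the calibration is good to about 2 mm. A picture is of the moment at which its call begins. There is no depth.
- finish_job(): hands the job in; it is judged then, once.
The state is a dict: "clock": time; "joint_positions": joint angles; "joint_vel": joint speeds; "joint_efforts": joint torques, N m; "eef_pos": TCP position; "tcp_rot": TCP orientation; "wrist_force": force on the tool from outside, world axes, zero at the start; "torque": the same for the moment, N m; "grip_width": opening from 0.0 (shut) to 1.0 (fully open); "finger_force": force on a finger pad.
Only numpy, scipy, OpenCV 4.12 (cv2) and the standard library are available. Lean on these libraries where they do the work, as an engineer would, in place of code of your own. Each camera call takes 0.05 s, during which the arm holds its last target. There are 200 camera calls.

## Working session

There is one attempt and no reset: what is moved stays moved. The work goes in short steps, Python scripts to look and compute and a shell command to move; the robot and the scene stay as the last step left them, time stands still between calls to the robot, and variables do not carry over. Pictures are saved under pics/ and viewed, at most 14 in all, crops included, and the job is handed in when it is done.

```bash
mkdir -p pics; python3 - <<'E'
from workcell import *
import cv2,numpy as np
for n in("top","side"):
    d=get_image(n); cv2.imwrite(f"pics/{n}0.png",d["image"][:,:,::-1]); print(n,d["mtx"],d["R"],d["t"], -d["R"].T@d["t"])
s=sense(); print({k:np.round(v,3) for k,v in s.items()})
E
```

```text
top [[624.57751115   0.         323.60797289]
 [  0.         624.57751115 237.2331013 ]
 [  0.           0.           1.        ]] [[ 0.0137851  -0.99973821  0.01826128]
 [-0.99806954 -0.01486356 -0.06030154]
 [ 0.06055719 -0.01739476 -0.99801315]] [-0.03032587  0.63849067  1.43164511] [0.55097973 0.00407544 1.46785641]
side [[462.25875324   0.         314.71253091]
 [  0.         462.25875324 240.4470519 ]
 [  0.           0.           1.        ]] [[ 0.97911708 -0.20294915 -0.01189031]
 [-0.11541853 -0.50677812 -0.85431522]
 [ 0.1673568   0.83784699 -0.51961921]] [-0.63195673  0.10698466  1.00847126] [ 0.46233312 -0.9189822   0.6079055 ]
{'clock': np.float64(0.1), 'joint_positions': array([-79.497,  24.446,   4.232,  92.048,  -1.953,  63.645,  -3.845]), 'joint_vel': array([ 0.003, -0.086,  0.147, -0.144, -0.029,  0.033, -0.033]), 'joint_efforts': array([ 1.1000e-02, -9.5153e+01,  3.7740e+00, -4.6440e+01,  2.0000e-02,
        7.0000e-03, -0.0000e+00]), 'eef_pos': array([0.22 , 0.638, 0.231]), 'tcp_rot': array([[-0.945,  0.327, -0.   ],
       [ 0.327,  0.945, -0.001],
       [-0.   , -0.001, -1.   ]]), 'wrist_force': array([-0.417,  0.732, -0.197]), 'torque': array([0.041, 0.016, 0.025]), 'finger_force': np.float64(0.0), 'grip_width': np.float64(1.0)}
```

View pics/top0.png

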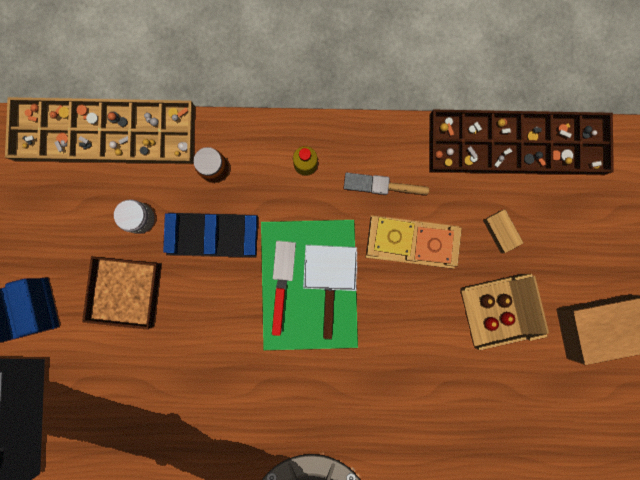

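View pics/side0.png

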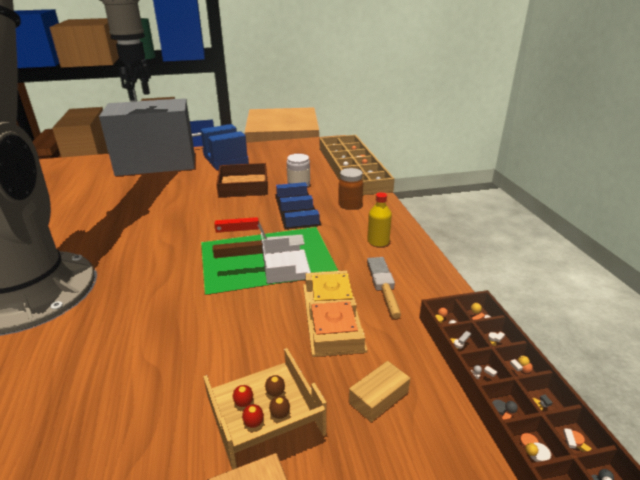

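The top view has +x up and +y left. The mat is in the middle with the spatula (handle at 279,310) and scoop (handle at 329,315). The drying rack with both plates is at 395–435,240, the finished rack at 210,235 and the bin at 122,292. The tray is at 505,310 with its sloped back on the right, and it holds 4 knobs. The side view agrees.

```bash
cat > h.py <<'E'
from workcell import *
import cv2,numpy as np
from scipy.spatial.transform import Rotation as Ro
def ray(d,u,v,z):
    c=-d["R"].T@d["t"]; r=d["R"].T@np.linalg.solve(d["mtx"],[u,v,1]); return c+r*(z-c[2])/r[2]
def proj(d,X):
    q=d["mtx"]@(d["R"]@np.asarray(X)+d["t"]); return q[:2]/q[2]
def mask(im,lo,hi,box=None,minA=40):
    h=cv2.cvtColor(im,cv2.COLOR_RGB2HSV); m=cv2.inRange(h,np.array(lo),np.array(hi))
    if box: k=np.zeros_like(m); k[box[1]:box[3],box[0]:box[2]]=255; m&=k
    c,_=cv2.findContours(m,cv2.RETR_EXTERNAL,cv2.CHAIN_APPROX_NONE)
    return sorted([x for x in c if cv2.contourArea(x)>minA],key=cv2.contourArea,reverse=True)
def rect(d,c,z):
    P=np.array([ray(d,*p[0],z)[:2] for p in c])
    (cx,cy),(w,h),a=cv2.minAreaRect((P*1000).astype(np.float32))
    if w<h: w,h,a=h,w,a+90
    return round(cx),round(cy),round(w),round(h),round((a+90)%180-90,1)   # mm, long axis angle
def frame(yaw,pitch=0):  # tool pointing down; tool x along -(heading yaw); pitch>0 raises heading end
    a=np.radians(yaw); x=np.array([np.cos(a),np.sin(a),0]); z=np.array([0,0,-1.])
    R=np.c_[-x,np.cross(z,-x),z]
    return R@Ro.from_rotvec([0,np.radians(pitch),0]).as_matrix()
def to(p,R=None):
    s=sense(); T=np.array(s["tcp_rot"]); R=T if R is None else R
    print("off(after turn)",np.round(R.T@(np.array(p)-s["eef_pos"])/.2,3),"off(before)",np.round(T.T@(np.array(p)-s["eef_pos"])/.2,3),"turn/5",np.round(Ro.from_matrix(T.T@R).as_rotvec(degrees=True)/5,2))
def st():
    s=sense(); T=np.array(s["tcp_rot"]); print(round(float(s["clock"]),1),np.round(s["eef_pos"],4),"yaw",round(np.degrees(np.arctan2(-T[1,0],-T[0,0])),1),"tilt",np.round(T[:2,2],3),"F",np.round(s["wrist_force"],1),"grip",np.round(s["grip_width"],3),np.round(s["finger_force"],1),"j",np.round(s["joint_positions"]))
E
python3 - <<'E'
from h import *
d=get_image("top"); im=d["image"]
def show(n,lo,hi,z,box,k=1,**a):
    for c in mask(im,lo,hi,box,**a)[:k]: print(n,rect(d,c,z))
show("spat handle",(0,150,90),(8,255,255),.074,(262,270,295,345))
show("spat handle2",(172,150,90),(180,255,255),.074,(262,270,295,345))
show("blade",(0,0,100),(180,70,255),.006,(262,220,300,290))
show("scoop floor",(0,0,100),(180,60,255),.012,(298,230,362,300))
show("scoop handle",(0,60,0),(25,255,110),.074,(315,285,345,345))
show("mat",(50,120,60),(75,255,255),.003,(250,200,370,360))
show("blue",(100,120,50),(130,255,255),.036,(155,200,270,270),3)
show("yellow",(22,130,100),(32,255,255),.040,(360,205,470,275))
show("copper",(5,120,120),(14,255,255),.040,(400,205,470,275))
for n,(x0,y0,x1,y1) in dict(rack=(360,205,470,275),tray=(455,265,555,355),bin=(75,250,170,335),blues=(155,200,270,270)).items():
    print(n)
    cv2.imwrite(f"pics/c_{n}.png",cv2.resize(im[y0:y1,x0:x1],None,fx=4,fy=4,interpolation=cv2.INTER_CUBIC))
c=[cv2.imread(f"pics/c_{n}.png") for n in("rack","tray","bin","blues")]
out=np.zeros((640,880,3),np.uint8)
for q,(X,Y) in zip(c,((0,0),(0,280),(440,280),(440,0))): out[Y:Y+q.shape[0],X:X+q.shape[1]]=q[:640-Y,:880-X]
cv2.imwrite("pics/m0.png",cv2.resize(out[:,:],(800,582)))
E
```

```text
spat handle (470, 79, 103, 19, -4.2)
blade (584, 71, 90, 47, -4.1)
scoop floor (569, -37, 122, 101, 88.0)
scoop handle (465, -33, 107, 18, -1.8)
mat (529, 12, 298, 219, 2.3)
blue (643, 240, 90, 27, -0.6)
blue (642, 148, 90, 27, 0.8)
blue (644, 331, 90, 26, -0.8)
yellow (643, -182, 82, 76, 81.8)
copper (637, -276, 161, 159, -89.2)
rack
tray
bin
blues
```

View pics/m0.png

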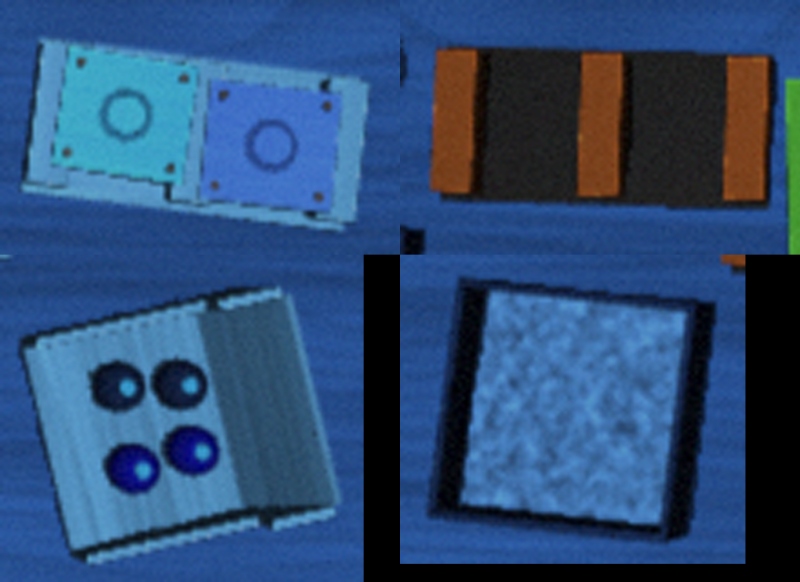

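The crops show clean corners for the rack, tray and bin, and 4 knobs in the tray. Next I turn those corners into world poses.

```bash
python3 - <<'E'
from h import *
d=get_image("top"); im=d["image"]
k=3.636
f=lambda cx,cy,ox,oy,X,Y,z:np.round(ray(d,(cx-X)/k+ox,(cy-Y)/k+oy,z)[:2]*1000)
tl,bl=f(22,342,455,265,0,254.5,.046),f(75,552,455,265,0,254.5,.046); m=f(210,306,455,265,0,254.5,.046)
br=f(340,505,455,265,0,254.5,.073); tr=f(290,290,455,265,0,254.5,.073)
print("tray front",tl,bl,"back",tr,br,"angs",np.degrees(np.arctan2(*(tl-bl)[::-1]))-90,np.degrees(np.arctan2(*(m-tl)[::-1])),np.linalg.norm(tl-bl))
B=[f(x,y,75,250,400,254.5,.045) for x,y in((460,278),(714,301),(688,540),(430,515))]; print("bin",B,np.mean(B,0))
R=[f(x,y,360,205,0,0,.036) for x,y in((40,38),(368,80),(352,222),(25,185))]; print("rack rails corner",R,np.mean(R,0))
for x,y in((117,386),(180,385),(132,468),(190,450)): print("knob",f(x,y,455,265,0,254.5,.025))
print("bottle",ray(d,305,155,.13),"tin/jar",ray(d,208,160,.09),ray(d,130,214,.09))
for n,lo,hi in(("yellow",(23,130,100),(32,255,255)),("copper",(5,120,200),(17,190,255))):
    for c in mask(im,lo,hi,(360,205,470,275))[:1]: print(n,rect(d,c,.04))
hs=cv2.cvtColor(im,cv2.COLOR_RGB2HSV); print([hs[y,x] for x,y in((386,230),(424,245),(446,245),(464,245),(435,262))])
to([.4992,.077,.11],frame(-4.1)); st()
E
```

```text
tray front [ 524. -336.] [ 394. -369.] back [ 558. -495.] [ 427. -525.] angs -75.75653942645218 -78.50343698241423 134.12307780542466
bin [array([586., 504.]), array([574., 346.]), array([426., 358.]), array([439., 517.])] [506.25 431.25]
rack rails corner [array([ 690., -129.]), array([ 666., -338.]), array([ 576., -328.]), array([ 596., -121.])] [ 632. -229.]
knob [ 496. -401.]
knob [ 497. -441.]
knob [ 444. -411.]
knob [ 456. -448.]
bottle [0.80967903 0.02345186 0.13      ] tin/jar [0.80248012 0.23903662 0.09      ] [0.6795019  0.40729216 0.09      ]
yellow (642, -182, 81, 74, 81.8)
[array([ 23, 179, 199], dtype=uint8), array([ 10, 171, 200], dtype=uint8), array([ 11, 176, 197], dtype=uint8), array([ 11, 181, 138], dtype=uint8), array([ 16, 159, 128], dtype=uint8)]
off(after turn) [-1.591 -2.697  0.604] off(before) [-2.233 -2.194  0.606] turn/5 [-0.01 -0.   -2.99]
0.2 [0.2204 0.6377 0.2309] yaw -19.1 tilt [-0.    -0.001] F [-0.9  0.9  0.2] grip 0.995 0.0 j [-79.  24.   4.  92.  -2.  64.  -4.]
```

```bash
python3 -m jog '{"offset":[[0,0,0],[0,0,0],[0,0,0],[-0.05,-0.085,0],[-0.09,-0.153,0],[-0.1,-0.17,0],[-0.1,-0.17,0],[-0.1,-0.17,0],[-0.1,-0.17,0],[-0.1,-0.17,0],[-0.1,-0.17,0],[-0.1,-0.17,0],[-0.1,-0.17,0],[-0.1,-0.17,0],[-0.1,-0.17,0],[-0.1,-0.17,0],[-0.1,-0.17,0],[-0.1,-0.17,0],[-0.1,-0.17,0],[-0.051,-0.079,0]],"turn":[[0,0,-1],[0,0,-1],[0,0,-1],[0,0,0],[0,0,0],[0,0,0],[0,0,0],[0,0,0],[0,0,0],[0,0,0],[0,0,0],[0,0,0],[0,0,0],[0,0,0],[0,0,0],[0,0,0],[0,0,0],[0,0,0],[0,0,0],[0,0,0]]}' 60 100
python3 - <<'E'
from h import *
st(); d=get_image("top"); im=d["image"]
print("blade",[rect(d,c,.006) for c in mask(im,(0,0,100),(180,70,255),(262,220,300,290))[:1]])
# plate / rack edges
out=cv2.resize(im[205:280,360:470],None,fx=7,fy=7,interpolation=cv2.INTER_CUBIC); cv2.imwrite("pics/rack7.png",out[:,:,::-1])
to([.4992,.077,.042],frame(-4.1))
E
```

```text
clock: 1.87
eef_pos: [0.5009, 0.0726, 0.2316]
tcp_rot: [[-0.997, 0.075, 0.001], [0.075, 0.997, -0.001], [-0.001, -0.001, -1.0]]
wrist_force: [-0.4, -0.2, 0.4]
grip_width: 0.705
finger_force: 0.0
1.9 [0.5009 0.0726 0.2316] yaw -4.3 tilt [ 0.001 -0.001] F [-0.4 -0.2  0.4] grip 0.705 0.0 j [-36.   9.  22. 114.  -4.  58.  74.]
blade [(596, 70, 67, 46, -4.1)]
off(after turn) [0.015 0.028 0.948] off(before) [0.016 0.029 0.948] turn/5 [-0.01  0.02 -0.06]
```

View pics/rack7.png

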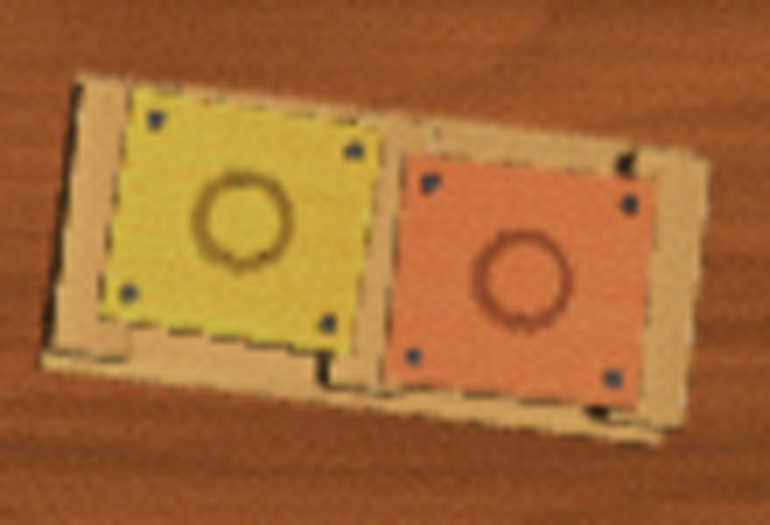

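The zoom shows both plates flat on their rails. The yellow plate's corners are at (132,88), (382,125), (350,353) and (103,318). The copper plate's are at (402,153), (657,178), (637,408) and (385,380).

```bash
python3 -m jog '{"offset":[[0.015,0.028,0.1],[0,0,0.15],[0,0,0.15],[0,0,0.15],[0,0,0.15],[0,0,0.12],[0,0,0.08],[0,0,0.048],[0,0,0],[0,0,0]],"turn":[[0,0,0],[0,0,0],[0,0,0],[0,0,0],[0,0,0],[0,0,0],[0,0,0],[0,0,0],[0,0,0],[0,0,0]]}' 60 100
python3 -m jog '{"offset":[[0,0,0],[0,0,0],[0,0,0],[0,0,0],[0,0,0],[0,0,0],[0,0,0],[0,0,0]],"turn":[[0,0,0],[0,0,0],[0,0,0],[0,0,0],[0,0,0],[0,0,0],[0,0,0],[0,0,0]]}' 5 100
python3 - <<'E'
from h import *
st(); d=get_image("top")
for n,P,z in(("rails",((80,75),(708,153),(685,428),(52,352)),.036),("A",((132,88),(382,125),(350,353),(103,318)),.04),("B",((402,153),(657,178),(637,408),(385,380)),.04),("boss",((242,221),(522,280)),.041)):
    W=np.array([ray(d,360+x/7,205+y/7,z)[:2]*1000 for x,y in P]); print(n,np.round(W).tolist(),"c",np.round(W.mean(0),1))
    if len(W)==4:
        a=W[1]+W[2]-W[0]-W[3]; b=W[0]+W[1]-W[2]-W[3]; print("  yaw from y-axis",np.degrees(np.arctan2(-a[1],-a[0]))-90," from x",np.degrees(np.arctan2(b[1],b[0])),"size",np.linalg.norm(a)/2,np.linalg.norm(b)/2)
print("blade",[rect(d,c,.006) for c in mask(d["image"],(0,0,100),(180,70,255),(262,220,300,290))[:1]])
E
```

```text
clock: 2.75
eef_pos: [0.4971, 0.083, 0.042]
tcp_rot: [[-0.997, 0.071, -0.0], [0.071, 0.997, -0.0], [0.0, -0.0, -1.0]]
wrist_force: [1.2, -0.2, -0.4]
grip_width: 0.7
finger_force: 0.0
clock: 3.42
eef_pos: [0.4975, 0.0834, 0.0426]
tcp_rot: [[-0.997, 0.071, 0.001], [0.071, 0.997, 0.001], [-0.001, 0.001, -1.0]]
wrist_force: [-2.8, 0.8, 9.8]
grip_width: 0.219
finger_force: 97.0
3.4 [0.4975 0.0834 0.0426] yaw -4.1 tilt [0.001 0.001] F [-2.8  0.8  9.8] grip 0.219 97.0 j [-31.  25.  17. 123. -13.  34.  82.]
rails [[689.0, -130.0], [667.0, -338.0], [576.0, -331.0], [598.0, -122.0]] c [ 632.4 -230.3]
  yaw from y-axis -6.115131881783853  from x -4.993128259604439 size 209.25989113462404 91.38634939084146
A [[685.0, -147.0], [674.0, -230.0], [599.0, -219.0], [609.0, -138.0]] c [ 641.6 -183.6]
  yaw from y-axis -7.395643755457542  from x -7.183954030002683 size 82.43621777467506 75.98684518768319
B [[665.0, -236.0], [658.0, -320.0], [582.0, -314.0], [590.0, -231.0]] c [ 623.7 -275.3]
  yaw from y-axis -5.119570904211727  from x -4.460236449966048 size 83.79984435035462 75.36404300536223
boss [[642.0, -184.0], [623.0, -276.0]] c [ 632.5 -229.6]
blade [(592, 74, 75, 47, -5.9)]
```

```bash
python3 -m jog '{"offset":[[0,0,-0.04],[0,0,-0.08],[0,0,-0.12],[0,0,-0.12],[0,0,-0.12],[0,0,-0.08],[0,0,-0.03],[0,0,0],[0,0,0]],"turn":[[0,0,0],[0,0,0],[0,0,0],[0,0,0],[0,0,0],[0,0,0.32],[0,0,0.32],[0,0,0],[0,0,0]]}'
python3 - <<'E'
from h import *
st(); d=get_image("top")
T=np.array(sense()["eef_pos"])
print("blade",[rect(d,c,T[2]-.0365) for c in mask(d["image"],(0,0,90),(180,70,255),(255,190,300,290))[:2]])
h=np.array([np.cos(np.radians(-7.3)),np.sin(np.radians(-7.3))])
g=np.array([.6416,-.1836])-h*(.105+.0867)
to([*g,.160],frame(-7.3)); to([*g,.0575],frame(-7.3))
cv2.imwrite("pics/l.png",cv2.resize(d["image"][170:350,230:470],None,fx=3,fy=3)[:,:,::-1])
E
```

```text
clock: 4.22
eef_pos: [0.497, 0.0833, 0.1602]
tcp_rot: [[-0.992, 0.126, 0.001], [0.126, 0.992, 0.001], [-0.001, 0.001, -1.0]]
wrist_force: [-0.9, -0.2, -1.1]
grip_width: 0.219
finger_force: 96.3
4.2 [0.497  0.0833 0.1602] yaw -7.2 tilt [0.001 0.001] F [-0.9 -0.2 -1.1] grip 0.219 96.3 j [-36.  14.  22. 119.  -7.  49.  73.]
blade [(589, 68, 78, 47, -8.5), (533, 66, 26, 26, -89.0)]
off(after turn) [ 0.07  -1.231 -0.002] off(before) [ 0.072 -1.231 -0.002] turn/5 [-0.   -0.    0.02]
off(after turn) [ 0.07  -1.231  0.51 ] off(before) [ 0.072 -1.231  0.51 ] turn/5 [-0.   -0.    0.02]
```

View pics/l.png

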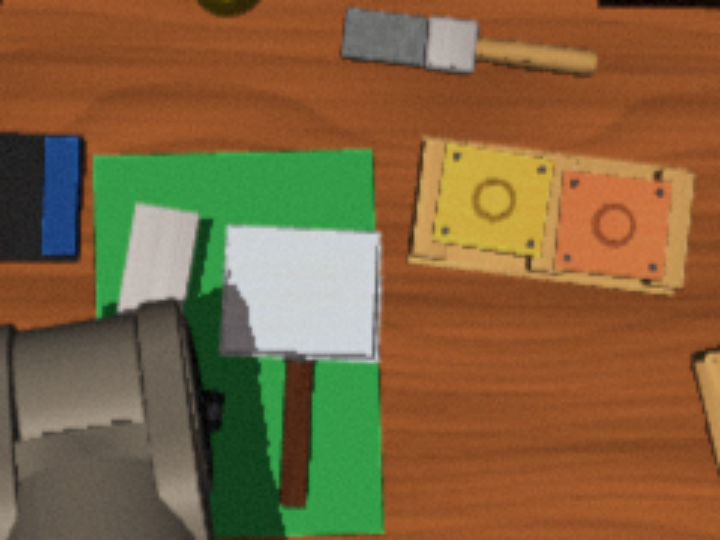

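The spatula is held level, with the blade's front edge visible from (137,204) to (199,213) in the crop. The scoop and both plates are undisturbed. Next I measure the blade yaw from its visible front and sides.

```bash
cat >> h.py <<'E'
def blade(d,box,z=None):  # visible front and sides of held blade -> tip mid, yaw
    s=sense(); T=np.array(s["eef_pos"]); z=T[2]-.0365 if z is None else z
    c=mask(d["image"],(0,0,90),(180,70,255),box)[0]
    P=np.array([ray(d,*p[0],z)[:2]*1000 for p in c]); R=np.array(s["tcp_rot"])
    h=-R[:2,0]; n=np.array([-h[1],h[0]]); q=(P-T[:2]*1000); a=q@h; b=q@n
    f=a.max(); k=(a<f-6)&(a>f-50); 
    L=np.polyfit(a[k&(b>np.median(b))],b[k&(b>np.median(b))],1); Rr=np.polyfit(a[k&(b<np.median(b))],b[k&(b<np.median(b))],1)
    print("front",round(np.percentile(a,97),1),"edge slopes deg",np.round(np.degrees(np.arctan([L[0],Rr[0]])),2),"mid lateral at front-45:",round((np.polyval(L,f-45)+np.polyval(Rr,f-45))/2,1),"at grip",round((L[1]+Rr[1])/2,1),"w",round(np.polyval(L,f-30)-np.polyval(Rr,f-30),1))
E
python3 - <<'E'
from h import *
d=get_image("top"); blade(d,(255,190,300,290))
E
python3 -m jog '{"offset":[[0,-0.03,0],[0.01,-0.07,0],[0.01,-0.12,0],[0.01,-0.15,0],[0.01,-0.15,0],[0.01,-0.15,0],[0.01,-0.15,0],[0.01,-0.15,0],[0,-0.12,0],[0,-0.08,0],[0,-0.05,0],[0,-0.01,0],[0,0,0],[0,0,0]],"turn":[[0,0,0],[0,0,0],[0,0,0],[0,0,0],[0,0,0],[0,0,0],[0,0,0],[0,0,0],[0,0,0],[0,0,0],[0,0,0],[0,0,0],[0,0,0],[0,0,0]]}'
python3 - <<'E'
from h import *
d=get_image("top"); st(); blade(d,(330,200,460,330)); cv2.imwrite("pics/l2.png",cv2.resize(d["image"][170:350,330:500],None,fx=3,fy=3)[:,:,::-1])
E
```

```text
front 132.1 edge slopes deg [-2.04 -1.19] mid lateral at front-45: -2.8 at grip -0.3 w 44.9
clock: 5.48
eef_pos: [0.452, -0.1585, 0.1595]
tcp_rot: [[-0.992, 0.126, -0.0], [0.126, 0.992, 0.0], [0.0, 0.0, -1.0]]
wrist_force: [0.9, 0.5, -0.6]
grip_width: 0.216
finger_force: 96.3
5.5 [ 0.4521 -0.1582  0.1596] yaw -7.2 tilt [-0.  0.] F [ 0.4  0.2 -1.6] grip 0.22 96.3 j [-15.  12.  31. 122.  -8.  48. 103.]
front 149.1 edge slopes deg [7.95 7.81] mid lateral at front-45: 110.3 at grip 95.7 w 56.6
```

View pics/l2.png

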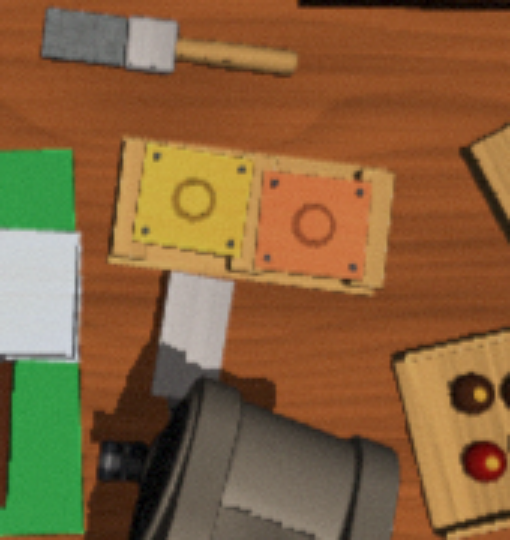

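The blade is in front of bay 0 with its tip near (203,275). The plates are untouched. I re-measure with a box that excludes the scoop.

```bash
cat >> h.py <<'E'
def tgt(bp,byaw,z,off=(.087,-.0026),dy=-1.5):  # tool target placing blade origin at bp (m), blade yaw byaw
    R=frame(byaw-dy); h=-R[:2,0]; n=np.array([-h[1],h[0]])
    p=np.array(bp)-h*off[0]-n*off[1]; print(np.round([*p,z],4),end=" "); to([*p,z],R)
E
python3 - <<'E'
from h import *
d=get_image("top"); blade(d,(360,250,420,310))
h=np.array([np.cos(np.radians(-7)),np.sin(np.radians(-7))]); c=np.array([.6416,-.1836])
tgt(c-h*.105,-7,.0575); tgt(c,-7,.0575)
E
```

```text
front 131.1 edge slopes deg [-2.01 -1.03] mid lateral at front-45: -2.1 at grip 0.3 w 44.1
[ 0.451  -0.1599  0.0575] off(after turn) [ 0.005 -0.009  0.511] off(before) [ 0.004 -0.009  0.511] turn/5 [ 0.   -0.   -0.34]
[ 0.5552 -0.1727  0.0575] off(after turn) [-0.52  -0.023  0.511] off(before) [-0.521 -0.008  0.51 ] turn/5 [ 0.   -0.   -0.34]
```

```bash
python3 -m jog '{"offset":[[0.005,-0.009,0.05],[0,0,0.1],[0,0,0.12],[0,0,0.11],[0,0,0.08],[0,0,0.04],[0,0,0.011],[0,0,0],[-0.03,-0.001,0],[-0.05,-0.001,0],[-0.05,-0.001,0],[-0.05,-0.001,0],[-0.05,-0.001,0]],"turn":[[0,0,-0.34],[0,0,0],[0,0,0],[0,0,0],[0,0,0],[0,0,0],[0,0,0],[0,0,0],[0,0,0],[0,0,0],[0,0,0],[0,0,0],[0,0,0]]}'
python3 - <<'E'
from h import *
st()
E
python3 -m jog '{"offset":[[-0.05,-0.001,0],[-0.05,-0.001,0],[-0.05,-0.001,0],[-0.05,-0.001,0],[-0.05,-0.001,0],[-0.03,-0.001,0],[-0.015,0,0],[0,0,0],[0,0,0]],"turn":[[0,0,0],[0,0,0],[0,0,0],[0,0,0],[0,0,0],[0,0,0],[0,0,0],[0,0,0],[0,0,0]]}'
python3 - <<'E'
from h import *
d=get_image("top"); st();tgt([.6416,-.1836],-7,.0575); cv2.imwrite("pics/l3.png",cv2.resize(d["image"][190:320,340:480],None,fx=3,fy=3)[:,:,::-1])
d=get_image("side");cv2.imwrite("pics/s3.png",cv2.resize(d["image"][200:370,220:400],None,fx=3,fy=3)[:,:,::-1])
a,b=cv2.imread("pics/l3.png"),cv2.imread("pics/s3.png");o=np.zeros((510,960,3),np.uint8);o[:390,:420]=a;o[:510,420:]=b;cv2.imwrite("pics/m3.png",cv2.resize(o,(800,425)))
E
```

```text
clock: 6.67
eef_pos: [0.4982, -0.1664, 0.0579]
tcp_rot: [[-0.995, 0.097, 0.001], [0.097, 0.995, -0.0], [-0.001, -0.0, -1.0]]
wrist_force: [-0.3, 0.2, -1.0]
grip_width: 0.219
finger_force: 96.4
6.7 [ 0.4982 -0.1664  0.0579] yaw -5.6 tilt [ 0.001 -0.   ] F [-0.3  0.2 -1. ] grip 0.219 96.4 j [ -9.  26.  25. 120. -18.  37. 113.]
clock: 7.42
eef_pos: [0.5547, -0.1732, 0.0574]
tcp_rot: [[-0.995, 0.097, -0.001], [0.097, 0.995, 0.0], [0.001, -0.0, -1.0]]
wrist_force: [0.0, 0.5, -0.6]
grip_width: 0.219
finger_force: 96.4
7.5 [ 0.5546 -0.1732  0.0574] yaw -5.6 tilt [-0.001  0.   ] F [-0.3  0.9 -0.8] grip 0.215 96.4 j [ -8.  30.  25. 113. -19.  41. 112.]
[ 0.5552 -0.1727  0.0575] off(after turn) [-0.003  0.003 -0.   ] off(before) [-0.003  0.003 -0.   ] turn/5 [-0.   -0.01 -0.02]
```

View pics/m3.png

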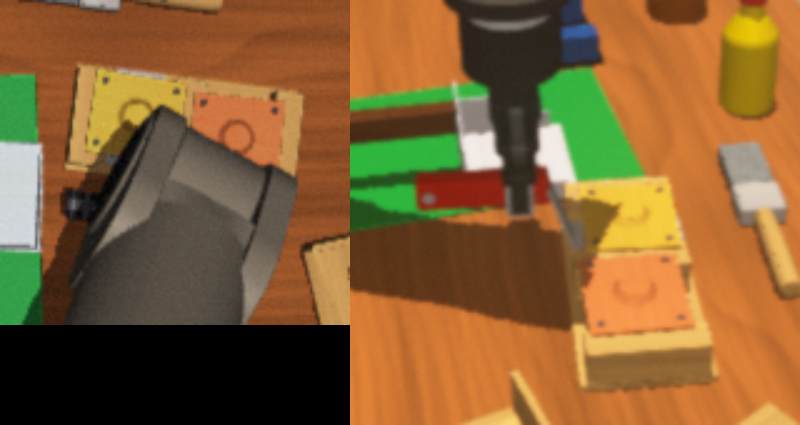

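The side view shows the spatula inserted under the brass plate, which is still flat. Now I lift.

```bash
python3 -m jog '{"offset":[[0,0,-0.02],[0,0,-0.03],[0,0,-0.04],[0,0,-0.05],[0,0,-0.06],[0,0,-0.07],[0,0,-0.07],[0,0,-0.06],[0,0,-0.05],[0,0,-0.035],[0,0,-0.02],[0,0,-0.01],[0,0,0],[0,0,0]],"turn":[[0,0,0],[0,0,0],[0,0,0],[0,0,0],[0,0,0],[0,0,0],[0,0,0],[0,0,0],[0,0,0],[0,0,0],[0,0,0],[0,0,0],[0,0,0],[0,0,0]]}'
python3 - <<'E'
from h import *
st(); tgt([.6435,.286],-0.5,.160)
d=get_image("top"); B=[rect(d,c,.127) for c in mask(d["image"],(18,120,100),(32,255,255),(340,190,430,260))[:1]]; print(B)
E
```

```text
clock: 8.68
eef_pos: [0.5548, -0.1731, 0.1601]
tcp_rot: [[-0.995, 0.097, -0.001], [0.097, 0.995, 0.0], [0.001, -0.0, -1.0]]
wrist_force: [0.1, -0.1, -1.4]
grip_width: 0.219
finger_force: 96.3
8.7 [ 0.5548 -0.1731  0.1601] yaw -5.6 tilt [-0.001  0.   ] F [ 0.1 -0.1 -1.4] grip 0.219 96.3 j [-12.  22.  29. 110. -13.  52. 108.]
[0.5565 0.2871 0.16  ] off(after turn) [-0.048  2.3    0.   ] off(before) [0.215 2.291 0.   ] turn/5 [-0.   -0.01 -1.31]
[(640, -182, 92, 83, 81.7)]
```

```bash
python3 -m jog '{"offset":[[0,0.02,0],[0,0.04,0],[0,0.06,0],[0,0.08,0],[0,0.1,0],[0,0.12,0],[0,0.12,0],[0,0.12,0],[0,0.12,0],[0,0.12,0],[0,0.12,0],[0,0.12,0],[0,0.12,0]],"turn":[[0,0,-0.05],[0,0,-0.1],[0,0,-0.15],[0,0,-0.15],[0,0,-0.15],[0,0,-0.15],[0,0,-0.15],[0,0,-0.15],[0,0,-0.15],[0,0,-0.11],[0,0,0],[0,0,0],[0,0,0]]}'
python3 -m jog '{"offset":[[0,0.12,0],[0,0.12,0],[0,0.12,0],[0,0.12,0],[0,0.12,0],[0,0.12,0],[0,0.1,0],[0,0.08,0],[0,0.06,0],[0,0.04,0],[0,0.02,0],[0,0,0],[0,0,0]],"turn":[[0,0,0],[0,0,0],[0,0,0],[0,0,0],[0,0,0],[0,0,0],[0,0,0],[0,0,0],[0,0,0],[0,0,0],[0,0,0],[0,0,0],[0,0,0]]}'
python3 - <<'E'
from h import *
st(); tgt([.6435,.286],-0.5,.160)
d=get_image("top"); B=[rect(d,c,.127) for c in mask(d["image"],(22,120,100),(32,255,255),(100,150,270,270))[:1]]; print(B)
cv2.imwrite("pics/l4.png",cv2.resize(d["image"][170:300,120:280],None,fx=4,fy=4)[:,:,::-1])
E
```

```text
clock: 9.82
eef_pos: [0.5598, 0.0816, 0.1605]
tcp_rot: [[-1.0, -0.019, -0.0], [-0.019, 1.0, 0.0], [0.0, 0.0, -1.0]]
wrist_force: [1.0, 0.1, -1.7]
grip_width: 0.221
finger_force: 96.6
clock: 10.9
eef_pos: [0.5572, 0.2816, 0.1605]
tcp_rot: [[-1.0, -0.016, -0.0], [-0.016, 1.0, -0.0], [0.0, -0.0, -1.0]]
wrist_force: [0.5, -1.4, -3.0]
grip_width: 0.216
finger_force: 96.4
10.9 [0.5572 0.2816 0.1605] yaw 0.9 tilt [-0. -0.] F [ 0.5 -1.4 -3. ] grip 0.216 96.4 j [-48.  25.  20. 103. -10.  54.  67.]
[0.5565 0.2871 0.16  ] off(after turn) [0.003 0.027 0.002] off(before) [0.003 0.027 0.002] turn/5 [-0.01 -0.   -0.01]
[(646, 281, 83, 73, -89.1)]
```

View pics/l4.png

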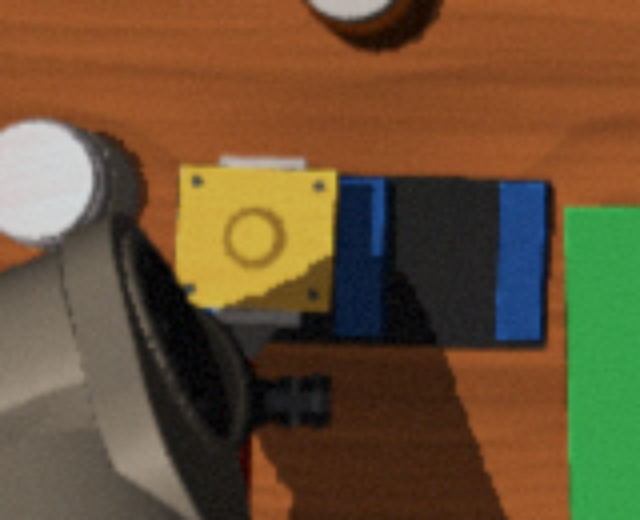

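The plate sits flat on the blade above bay 0. In the crop its corners are (180,165), (336,171) and (333,313), nearly parallel to the rails. I lower it with small corrections.

```bash
python3 -m jog '{"offset":[[0.006,0.012,0.02],[0.006,0.015,0.04],[0,0,0.06],[0,0,0.07],[0,0,0.07],[0,0,0.06],[0,0,0.04],[0,0,0.025],[0,0,0.015],[0,0,0.015],[0,0,0.015],[0,0,0.015],[0,0,0.02],[0,0,0.03],[0,0,0.02],[0,0,0],[0,0,0]],"turn":[[0,0,-0.1],[0,0,0],[0,0,0],[0,0,0],[0,0,0],[0,0,0],[0,0,0],[0,0,0],[0,0,0],[0,0,0],[0,0,0],[0,0,0],[0,0,0],[0,0,0],[0,0,0],[0,0,0],[0,0,0]]}'
python3 -m jog '{"offset":[[0.02,0,0],[0.04,0,0],[0.06,0,0],[0.07,0,0],[0.07,0,0],[0.07,0,0],[0.07,0,0],[0.07,0,0],[0.07,0,0],[0.06,0,0],[0.03,0,0],[0,0,0],[0,0,-0.1],[0,0,-0.15],[0,0,-0.15],[0,0,-0.08],[0,0,-0.03],[0,0,0],[0,0,0]],"turn":[[0,0,0],[0,0,0],[0,0,0],[0,0,0],[0,0,0],[0,0,0],[0,0,0],[0,0,0],[0,0,0],[0,0,0],[0,0,0],[0,0,0],[0,0,0],[0,0,0],[0,0,0],[0,0,0],[0,0,0],[0,0,0],[0,0,0]]}'
python3 - <<'E'
from h import *
st(); h=np.array([np.cos(np.radians(-5)),np.sin(np.radians(-5))]); c=np.array([.6237,-.2755])
tgt(c-h*.105,-5,.16); tgt(c-h*.105,-5,.0575)
d=get_image("top"); B=[rect(d,c,.04) for c in mask(d["image"],(22,120,100),(32,255,255),(100,150,270,270))[:1]]; print(B)
print([rect(d,c,.036) for c in mask(d["image"],(100,120,50),(130,255,255),(155,200,270,270))[:4]])
cv2.imwrite("pics/l5.png",cv2.resize(d["image"][190:290,140:280],None,fx=5,fy=5)[:,:,::-1])
E
```

```text
clock: 12.37
eef_pos: [0.5544, 0.2878, 0.0572]
tcp_rot: [[-1.0, -0.026, -0.0], [-0.026, 1.0, -0.0], [0.0, -0.0, -1.0]]
wrist_force: [0.5, -0.4, -1.1]
grip_width: 0.218
finger_force: 96.5
clock: 13.95
eef_pos: [0.4286, 0.2846, 0.1589]
tcp_rot: [[-1.0, -0.026, -0.0], [-0.026, 1.0, -0.0], [0.0, -0.0, -1.0]]
wrist_force: [0.1, -0.0, -1.8]
grip_width: 0.22
finger_force: 96.7
13.9 [0.4286 0.2846 0.1589] yaw 1.5 tilt [-0. -0.] F [ 0.1 -0.  -1.8] grip 0.22 96.7 j [-59.  15.  21. 118.  -7.  49.  58.]
[ 0.4324 -0.2584  0.16  ] off(after turn) [-0.185 -2.709 -0.005] off(before) [ 0.051 -2.715 -0.005] turn/5 [-0.   -0.    0.99]
[ 0.4324 -0.2584  0.0575] off(after turn) [-0.185 -2.709  0.507] off(before) [ 0.05  -2.715  0.507] turn/5 [-0.   -0.    0.99]
[(644, 289, 82, 76, -89.2)]
[(642, 148, 90, 27, 0.8), (643, 240, 90, 27, -0.8), (644, 332, 90, 25, -1.4)]
```

View pics/l5.png

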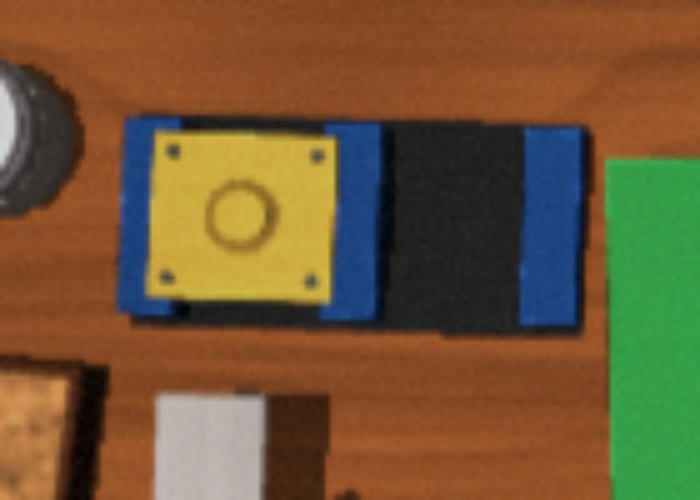

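The brass plate lies flat and square in bay 0, across both rails (148–335 in the crop), and the blade is clear. Now the second plate.

```bash
python3 -m jog '{"offset":[[-0.05,-0.03,0],[-0.1,-0.08,0],[-0.1,-0.14,0],[-0.1,-0.18,0],[-0.1,-0.18,0],[-0.035,-0.2,0],[0,-0.2,0],[0,-0.2,0],[0,-0.2,0],[0,-0.2,0],[0,-0.2,0],[0,-0.2,0],[0.05,-0.18,0],[0.08,-0.18,0],[0.08,-0.18,0],[0.06,-0.14,0],[0.03,-0.08,0],[0,-0.039,0],[0,0,0],[0,0,0]],"turn":[[0,0,0.33],[0,0,0.33],[0,0,0.33],[0,0,0],[0,0,0],[0,0,0],[0,0,0],[0,0,0],[0,0,0],[0,0,0],[0,0,0],[0,0,0],[0,0,0],[0,0,0],[0,0,0],[0,0,0],[0,0,0],[0,0,0],[0,0,0],[0,0,0]]}'
python3 - <<'E'
from h import *
st(); h=np.array([np.cos(np.radians(-5)),np.sin(np.radians(-5))]); c=np.array([.6237,-.2755])
d=get_image("top"); blade(d,(390,255,465,330))
tgt(c-h*.105,-5,.0575); tgt(c,-5,.0575)
E
```

```text
clock: 15.67
eef_pos: [0.434, -0.2757, 0.1589]
tcp_rot: [[-0.998, 0.061, -0.001], [0.061, 0.998, 0.0], [0.001, -0.0, -1.0]]
wrist_force: [0.1, 0.6, -0.3]
grip_width: 0.218
finger_force: 96.5
15.7 [ 0.434  -0.2757  0.1589] yaw -3.5 tilt [-0.001  0.   ] F [ 0.1  0.6 -0.3] grip 0.218 96.5 j [ -5.  16.  36. 118. -13.  49. 124.]
front 131.7 edge slopes deg [ -1.85 -16.54] mid lateral at front-45: 0.9 at grip 15.3 w 41.3
[ 0.4324 -0.2584  0.0575] off(after turn) [0.014 0.082 0.507] off(before) [0.014 0.082 0.507] turn/5 [ 0.   -0.01  0.01]
[ 0.537  -0.2676  0.0575] off(after turn) [-0.511  0.069  0.507] off(before) [-0.511  0.068  0.507] turn/5 [ 0.   -0.01  0.01]
```

```bash
python3 -m jog '{"offset":[[0.014,0.04,0.05],[0,0.042,0.1],[0,0,0.12],[0,0,0.11],[0,0,0.08],[0,0,0.04],[0,0,0.007],[0,0,0],[-0.03,-0.001,0],[-0.05,-0.001,0],[-0.05,-0.001,0],[-0.05,-0.001,0],[-0.05,-0.001,0]],"turn":[[0,0,0],[0,0,0],[0,0,0],[0,0,0],[0,0,0],[0,0,0],[0,0,0],[0,0,0],[0,0,0],[0,0,0],[0,0,0],[0,0,0],[0,0,0]]}'
python3 -m jog '{"offset":[[-0.05,-0.001,0],[-0.05,-0.001,0],[-0.05,-0.001,0],[-0.05,-0.001,0],[-0.05,-0.001,0],[-0.03,-0.001,0],[-0.015,0,0],[0,0,0],[0,0,0]],"turn":[[0,0,0],[0,0,0],[0,0,0],[0,0,0],[0,0,0],[0,0,0],[0,0,0],[0,0,0],[0,0,0]]}'
python3 - <<'E'
from h import *
st();tgt([.6237,-.2755],-5,.0575)
d=get_image("top"); W=[ray(d,360+x/7,205+y/7,.041)[:2] for x,y in ((522,280),)]; print(W)
E
```

```text
clock: 16.8
eef_pos: [0.4797, -0.2631, 0.0585]
tcp_rot: [[-0.998, 0.06, 0.001], [0.06, 0.998, -0.0], [-0.001, -0.0, -1.0]]
wrist_force: [-0.4, -0.0, -0.6]
grip_width: 0.217
finger_force: 96.5
clock: 17.55
eef_pos: [0.5363, -0.2679, 0.058]
tcp_rot: [[-0.998, 0.061, -0.001], [0.061, 0.998, 0.0], [0.001, -0.0, -1.0]]
wrist_force: [-1.0, -0.7, -1.1]
grip_width: 0.22
finger_force: 96.5
17.6 [ 0.5363 -0.2679  0.058 ] yaw -3.5 tilt [-0.001  0.   ] F [-1.  -0.7 -1.1] grip 0.22 96.5 j [ -1.  32.  29. 111. -22.  42. 127.]
[ 0.537  -0.2676  0.0575] off(after turn) [-0.004  0.002  0.002] off(before) [-0.004  0.002  0.002] turn/5 [-0.   -0.01  0.  ]
[array([ 0.62349626, -0.27569312])]
```

```bash
python3 -m jog '{"offset":[[0,0,-0.02],[0,0,-0.03],[0,0,-0.04],[0,0,-0.05],[0,0,-0.06],[0,0,-0.07],[0,0,-0.07],[0,0,-0.06],[0,0,-0.05],[0,0,-0.035],[0,0,-0.02],[0,0,-0.01],[0,0,0],[0,0,0]],"turn":[[0,0,0],[0,0,0],[0,0,0],[0,0,0],[0,0,0],[0,0,0],[0,0,0],[0,0,0],[0,0,0],[0,0,0],[0,0,0],[0,0,0],[0,0,0],[0,0,0]]}'
python3 - <<'E'
from h import *
st(); tgt([.642,.193],-0.3,.160)
E
```

```text
clock: 18.77
eef_pos: [0.5364, -0.2677, 0.1607]
tcp_rot: [[-0.998, 0.06, -0.001], [0.06, 0.998, 0.0], [0.001, 0.0, -1.0]]
wrist_force: [-0.6, 0.5, -1.7]
grip_width: 0.218
finger_force: 96.6
18.8 [ 0.5364 -0.2677  0.1607] yaw -3.5 tilt [-0.001  0.   ] F [-0.6  0.5 -1.7] grip 0.218 96.6 j [ -6.  24.  33. 107. -17.  53. 122.]
[0.555  0.1938 0.16  ] off(after turn) [-0.141  2.305  0.003] off(before) [0.047 2.309 0.004] turn/5 [ 0.   -0.01 -0.93]
```

```bash
python3 -m jog '{"offset":[[0,0.02,0],[0,0.04,0],[-0.01,0.06,0],[-0.01,0.08,0],[-0.01,0.1,0],[-0.01,0.12,0],[-0.01,0.12,0],[-0.01,0.12,0],[-0.01,0.12,0],[-0.01,0.12,0],[-0.01,0.12,0],[-0.01,0.12,0],[-0.01,0.12,0]],"turn":[[0,0,-0.1],[0,0,-0.1],[0,0,-0.1],[0,0,-0.1],[0,0,-0.1],[0,0,-0.1],[0,0,-0.1],[0,0,-0.1],[0,0,-0.1],[0,0,0],[0,0,0],[0,0,0],[0,0,0]]}'
python3 -m jog '{"offset":[[0,0.12,0],[0,0.12,0],[0,0.12,0],[0,0.12,0],[0,0.12,0],[0,0.12,0],[0,0.1,0],[0,0.08,0],[0,0.06,0],[0,0.04,0],[0,0.02,0],[0,0,0],[0,0,0]],"turn":[[0,0,0],[0,0,0],[0,0,0],[0,0,0],[0,0,0],[0,0,0],[0,0,0],[0,0,0],[0,0,0],[0,0,0],[0,0,0],[0,0,0],[0,0,0]]}'
python3 - <<'E'
from h import *
st(); tgt([.642,.193],-0.3,.160)
d=get_image("top")
for p in ([.642,.193,.125],): print(proj(d,p))
B=[rect(d,c,.127) for c in mask(d["image"],(6,140,100),(13,200,255),(180,180,270,260))[:3]]; print(B)
cv2.imwrite("pics/l6.png",cv2.resize(d["image"][180:290,140:290],None,fx=5,fy=5)[:,:,::-1])
E
```

```text
clock: 19.85
eef_pos: [0.5592, -0.0134, 0.161]
tcp_rot: [[-1.0, -0.02, -0.0], [-0.02, 1.0, 0.0], [0.0, 0.0, -1.0]]
wrist_force: [0.2, -0.4, -1.6]
grip_width: 0.216
finger_force: 96.5
clock: 20.93
eef_pos: [0.5559, 0.1872, 0.1611]
tcp_rot: [[-1.0, -0.017, -0.0], [-0.017, 1.0, -0.0], [0.0, -0.0, -1.0]]
wrist_force: [0.6, -0.3, -1.8]
grip_width: 0.216
finger_force: 96.5
20.9 [0.5559 0.1872 0.1611] yaw 1.0 tilt [-0. -0.] F [ 0.6 -0.3 -1.8] grip 0.216 96.5 j [-46.  22.  27. 109. -12.  52.  78.]
[0.555  0.1938 0.16  ] off(after turn) [0.004 0.033 0.005] off(before) [0.004 0.033 0.005] turn/5 [-0.   -0.   -0.04]
[224.90553569 231.33525461]
[(680, 195, 192, 145, -89.1)]
```

View pics/l6.png

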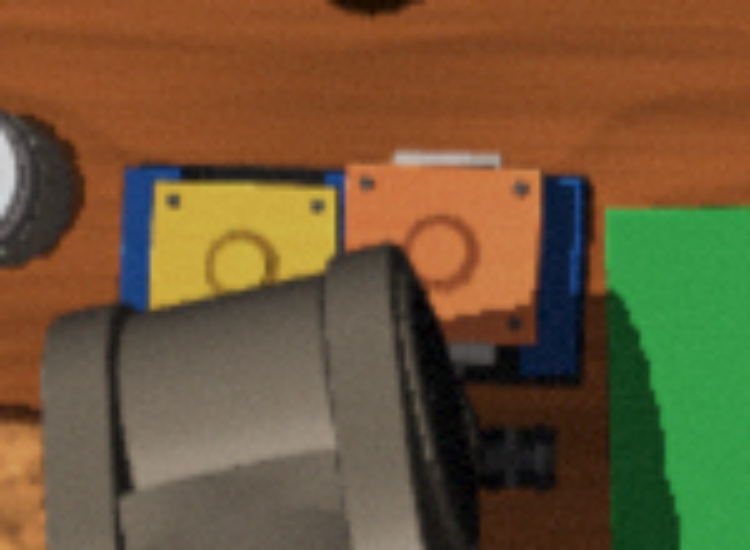

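The copper plate is on the blade above bay 1, with its boss at (440,252) in the crop and corners (345,165) and (542,171). It needs a 6.6 mm +y correction, then lowering.

```bash
python3 -m jog '{"offset":[[0.004,0.015,0.02],[0,0.015,0.04],[0,0.002,0.06],[0,0,0.07],[0,0,0.07],[0,0,0.06],[0,0,0.04],[0,0,0.025],[0,0,0.015],[0,0,0.015],[0,0,0.015],[0,0,0.015],[0,0,0.02],[0,0,0.03],[0,0,0.02],[0,0,0],[0,0,0]],"turn":[[0,0,-0.12],[0,0,0],[0,0,0],[0,0,0],[0,0,0],[0,0,0],[0,0,0],[0,0,0],[0,0,0],[0,0,0],[0,0,0],[0,0,0],[0,0,0],[0,0,0],[0,0,0],[0,0,0],[0,0,0]]}'
python3 -m jog '{"offset":[[0.02,0,0],[0.04,0,0],[0.06,0,0],[0.07,0,0],[0.07,0,0],[0.07,0,0],[0.07,0,0],[0.06,0,0],[0.05,0,0],[0.02,0,0],[0,0,0],[0,0,-0.1],[0,0,-0.15],[0,0,-0.15],[0,0,-0.08],[0,0,-0.03],[0,0,0],[0,0,0]],"turn":[[0,0,0],[0,0,0],[0,0,0],[0,0,0],[0,0,0],[0,0,0],[0,0,0],[0,0,0],[0,0,0],[0,0,0],[0,0,0],[0,0,0],[0,0,0],[0,0,0],[0,0,0],[0,0,0],[0,0,0],[0,0,0]]}'
python3 - <<'E'
from h import *
st(); d=get_image("top"); im=d["image"]
print("scoop floor",[rect(d,c,.012) for c in mask(im,(0,0,100),(180,60,255),(298,210,375,305))[:1]])
print("A",[rect(d,c,.04) for c in mask(im,(22,120,100),(32,255,255),(100,150,270,270))[:1]])
print("rails",[rect(d,c,.036) for c in mask(im,(100,120,50),(130,255,255),(155,200,270,270))[:4]])
tgt([.584,.076],-1,.16); tgt([.584,.076],-1,.044)
cv2.imwrite("pics/l7.png",cv2.resize(im[190:360,140:380],None,fx=3,fy=3)[:,:,::-1])
E
```

```text
clock: 22.4
eef_pos: [0.5548, 0.1942, 0.0578]
tcp_rot: [[-1.0, -0.028, -0.0], [-0.028, 1.0, -0.0], [0.0, -0.0, -1.0]]
wrist_force: [0.4, 0.2, -0.5]
grip_width: 0.217
finger_force: 96.5
clock: 23.9
eef_pos: [0.449, 0.1914, 0.1596]
tcp_rot: [[-1.0, -0.028, -0.0], [-0.028, 1.0, 0.0], [0.0, 0.0, -1.0]]
wrist_force: [-0.3, 0.5, -0.5]
grip_width: 0.217
finger_force: 96.7
23.9 [0.449  0.1914 0.1596] yaw 1.6 tilt [-0.  0.] F [-0.3  0.5 -0.5] grip 0.217 96.7 j [-55.  13.  28. 121.  -8.  48.  69.]
scoop floor [(569, -37, 122, 101, 88.0)]
A [(644, 289, 82, 76, -89.2)]
rails [(642, 148, 90, 26, -0.4), (644, 332, 90, 25, -1.4), (643, 241, 90, 27, -0.2)]
[0.497  0.0778 0.16  ] off(after turn) [-0.236 -0.569 -0.004] off(before) [-0.225 -0.573 -0.004] turn/5 [-0.01 -0.01  0.23]
[0.497  0.0778 0.044 ] off(after turn) [-0.236 -0.569  0.576] off(before) [-0.226 -0.573  0.576] turn/5 [-0.01 -0.01  0.23]
```

View pics/l7.png

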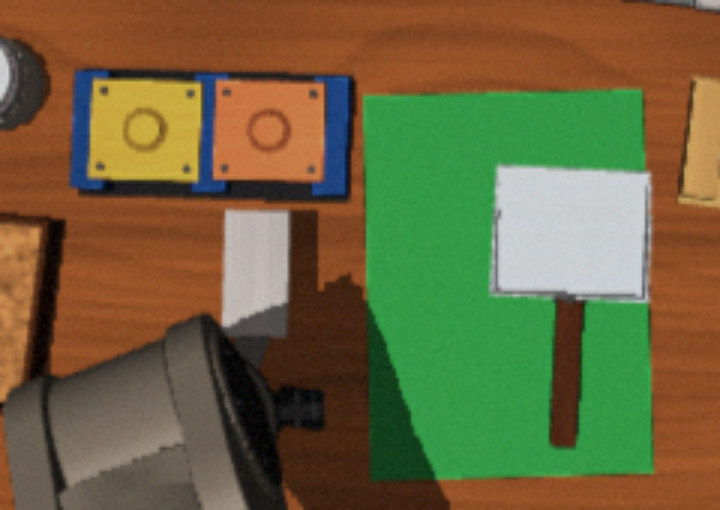

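Both plates lie square across their rails, copper at 213–326 and brass at 88–203 in the crop. Now I put the spatula back on the mat.

```bash
python3 -m jog '{"offset":[[-0.03,-0.05,0],[-0.05,-0.1,0],[-0.05,-0.12,0],[-0.05,-0.12,0],[-0.04,-0.1,0],[-0.016,-0.06,0],[0,-0.019,0.03],[0,0,0.08],[0,0,0.12],[0,0,0.12],[0,0,0.1],[0,0,0.06],[0,0,0.03],[0,0,0.015],[0,0,0.01],[0,0,0],[0,0,0]],"turn":[[0,0,0.23],[0,0,0],[0,0,0],[0,0,0],[0,0,0],[0,0,0],[0,0,0],[0,0,0],[0,0,0],[0,0,0],[0,0,0],[0,0,0],[0,0,0],[0,0,0],[0,0,0],[0,0,0],[0,0,0]]}'
python3 - <<'E'
from h import *
st(); tgt([.584,.076],-1,.0432)
E
```

```text
clock: 25.37
eef_pos: [0.4977, 0.0782, 0.0476]
tcp_rot: [[-1.0, -0.008, 0.001], [-0.008, 1.0, 0.0], [-0.001, 0.0, -1.0]]
wrist_force: [-0.8, -0.4, -1.3]
grip_width: 0.219
finger_force: 96.6
25.4 [0.4977 0.0782 0.0476] yaw 0.5 tilt [0.001 0.   ] F [-0.8 -0.4 -1.3] grip 0.219 96.6 j [-38.  25.  26. 123. -19.  35.  93.]
[0.497  0.0778 0.0432] off(after turn) [ 0.003 -0.002  0.022] off(before) [ 0.003 -0.002  0.022] turn/5 [ 0.    0.01 -0.  ]
```

```bash
python3 -m jog '{"offset":[[0,0,0.012],[0,0,0.01],[0,0,0],[0,0,0]],"turn":[[0,0,0],[0,0,0],[0,0,0],[0,0,0]]}'
python3 -m jog '{"offset":[[0,0,0],[0,0,0],[0,0,0],[0,0,0],[0,0,-0.04],[0,0,-0.1],[0,0,-0.15],[0,0,-0.15],[0,0,-0.12],[0,0,-0.04],[0.04,-0.1,0],[0.05,-0.16,0],[0.05,-0.16,0],[0,-0.1,0],[0,-0.037,0],[0,0,0],[0,0,0]],"turn":[[0,0,0],[0,0,0],[0,0,0],[0,0,0],[0,0,0],[0,0,0],[0,0,0],[0,0,0],[0,0,0],[0,0,0],[0,0,0.25],[0,0,0.25],[0,0,0],[0,0,0],[0,0,0],[0,0,0],[0,0,0]]}' 50
python3 - <<'E'
from h import *
st(); d=get_image("top"); im=d["image"]
print("spat handle",[rect(d,c,.074) for c in mask(im,(0,150,90),(8,255,255),(262,270,295,345))[:1]])
print("blade",[rect(d,c,.006) for c in mask(im,(0,0,100),(180,70,255),(262,220,300,290))[:1]])
print("scoop floor",[rect(d,c,.012) for c in mask(im,(0,0,100),(180,60,255),(298,210,375,305))[:1]])
to([.469,-.0335,.042],frame(-2))
d=get_image("side"); print(proj(d,[.584,.076,.003]),proj(d,[.584,-.2,.0])); cv2.imwrite("pics/s7.png",cv2.resize(d["image"][180:320,190:350],None,fx=4,fy=4)[:,:,::-1])
E
```

```text
clock: 25.7
eef_pos: [0.4976, 0.0782, 0.0429]
tcp_rot: [[-1.0, -0.008, 0.0], [-0.008, 1.0, 0.0], [-0.0, 0.0, -1.0]]
wrist_force: [0.4, 0.4, -0.2]
grip_width: 0.221
finger_force: 96.7
clock: 27.12
eef_pos: [0.467, -0.0326, 0.1626]
tcp_rot: [[-0.999, 0.036, -0.0], [0.036, 0.999, 0.0], [0.0, 0.0, -1.0]]
wrist_force: [-0.4, 0.1, 0.1]
grip_width: 0.584
finger_force: 0.0
27.1 [ 0.467  -0.0326  0.1626] yaw -2.1 tilt [-0.  0.] F [-0.4  0.1  0.1] grip 0.584 0.0 j [-36.  11.  37. 123.  -9.  48.  94.]
spat handle [(470, 78, 102, 19, -0.6)]
blade [(585, 77, 89, 47, 0.8)]
scoop floor [(571, -36, 123, 100, -89.4)]
off(after turn) [-0.01  -0.007  0.603] off(before) [-0.01  -0.007  0.603] turn/5 [-0. -0.  0.]
[284.7958759  239.85441474] [305.07841903 309.854874  ]
```

View pics/s7.png

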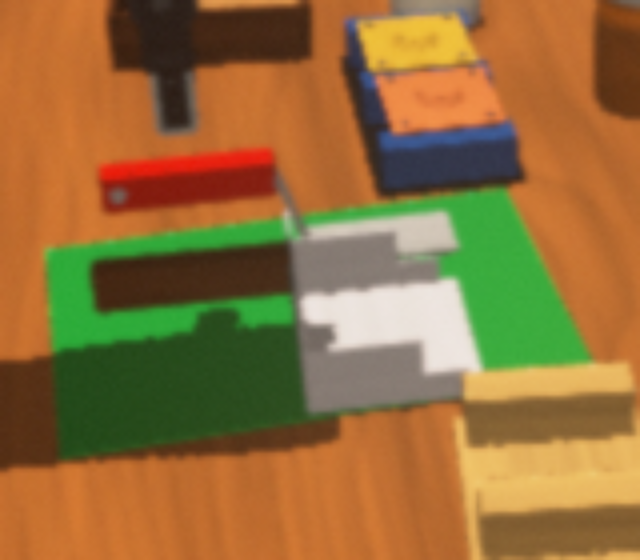

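The spatula stands upright on the mat, handle in the air, and both plates are flat on the blue rails. Next I grasp the scoop and take one enlarged look at the tray.

```bash
python3 -m jog '{"offset":[[-0.01,-0.007,0.06],[0,0,0.12],[0,0,0.14],[0,0,0.12],[0,0,0.08],[0,0,0.05],[0,0,0.025],[0,0,0.008],[0,0,0],[0,0,0]],"turn":[[0,0,0],[0,0,0],[0,0,0],[0,0,0],[0,0,0],[0,0,0],[0,0,0],[0,0,0],[0,0,0],[0,0,0]]}' 50
python3 -m jog '{"offset":[[0,0,0],[0,0,0],[0,0,0],[0,0,0],[0,0,0],[0,0,0],[0,0,0]],"turn":[[0,0,0],[0,0,0],[0,0,0],[0,0,0],[0,0,0],[0,0,0],[0,0,0]]}' 5 120
python3 - <<'E'
from h import *
st(); d=get_image("top"); im=d["image"]
print("scoop floor",[rect(d,c,.012) for c in mask(im,(0,0,100),(180,60,255),(298,210,375,305))[:1]])
cv2.imwrite("pics/t8.png",cv2.resize(im[268:354,455:555],None,fx=7,fy=7,interpolation=cv2.INTER_CUBIC)[:,:,::-1])
E
```

```text
clock: 28.05
eef_pos: [0.4695, -0.0342, 0.0429]
tcp_rot: [[-0.999, 0.035, 0.001], [0.035, 0.999, 0.0], [-0.001, 0.0, -1.0]]
wrist_force: [-0.5, 0.2, -0.7]
grip_width: 0.589
finger_force: 0.0
clock: 28.63
eef_pos: [0.4692, -0.0342, 0.0427]
tcp_rot: [[-0.999, 0.035, 0.001], [0.035, 0.999, 0.001], [-0.001, 0.001, -1.0]]
wrist_force: [-2.9, -0.1, 11.6]
grip_width: 0.218
finger_force: 116.8
28.6 [ 0.4692 -0.0342  0.0427] yaw -2.0 tilt [0.001 0.001] F [-2.9 -0.1 11.6] grip 0.218 116.8 j [-28.  24.  29. 128. -22.  33. 106.]
scoop floor [(569, -38, 123, 101, 88.5)]
```

View pics/t8.png

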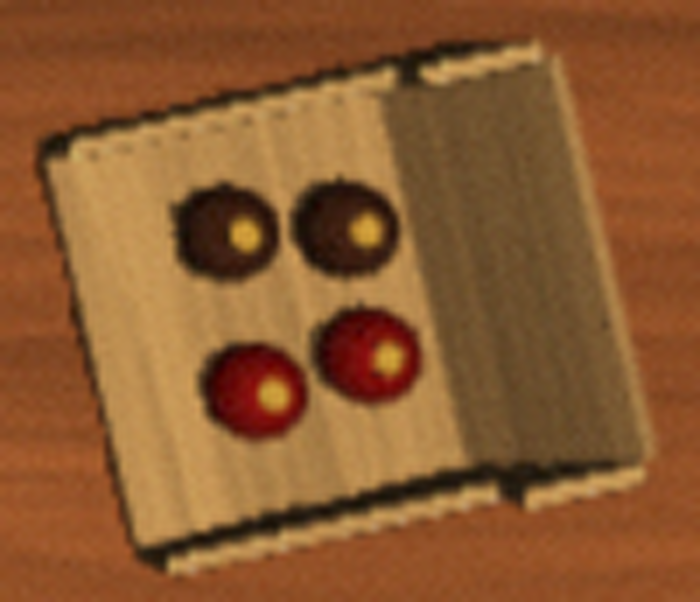

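```bash
python3 - <<'E'
from h import *
d=get_image("top"); f=lambda x,y,z:ray(d,455+x/7,268+y/7,z)[:2]*1000
L={"front":((50,157),(137,550),.012),"slope":((382,98),(465,462),.004),"backtop":((552,52),(648,460),.07),"lowtop_in":((167,560),(497,483),.046),"lowfloor":((140,550),(480,470),.01),"uptop_in":((75,160),(385,88),.046)}
W={}
for n,(a,b,z) in L.items():
    A,B=f(*a,z),f(*b,z); W[n]=(A,B); v=B-A
    print(n,np.round(A),np.round(B),"ang",round(np.degrees(np.arctan2(v[1],v[0])),1),"len",round(np.linalg.norm(v)))
y=-77.3; e=np.array([np.cos(np.radians(y)),np.sin(np.radians(y))]); n_=np.array([-e[1],e[0]])
for k,(A,B) in W.items(): print(k,"along",np.round([A@e,B@e],1),"lat",np.round([A@n_,B@n_],1))
for k in((227,233),(347,230),(255,390),(367,355)):
    p=f(*k,.028); print("knob",p@e,p@n_)
E
```

```text
front [ 520. -346.] [ 390. -375.] ang -167.4 len 133
slope [ 541. -460.] [ 420. -488.] ang -167.3 len 124
backtop [ 557. -494.] [ 427. -524.] ang -167.0 len 133
lowtop_in [ 391. -376.] [ 417. -484.] ang -76.4 len 111
lowfloor [ 390. -377.] [ 418. -491.] ang -76.3 len 117
uptop_in [ 520. -346.] [ 544. -448.] ang -76.3 len 105
front along [452.  451.9] lat [431.  298.2]
slope along [567.8 567.9] lat [426.5 302.4]
backtop along [604.5 605.2] lat [434.6 301.4]
lowtop_in along [452.9 563.7] lat [298.7 300.4]
lowfloor along [453.3 570.4] lat [297.7 299.8]
uptop_in along [452.  556.5] lat [430.8 432.7]
knob 500.19393905280316 395.68447451866336
knob 539.3113610540015 388.40940384352655
knob 497.83849188438364 343.6380419368741
knob 536.6280108457453 347.10082857560735
```

The tray is empty apart from four upright knobs. Its front floor edge runs (50,157)–(137,550) in the crop and the slope foot (382,98)–(465,462). The fit agrees with the given 115 mm floor and 132 mm width. I lift the scoop, turn it, and work out the approach.

```bash
cat >> h.py <<'E'
TO=np.array([.4719,-.4336]); TY=-77.
def tray(lip,clear,pitch,lat=0,off=(.150,.0397),dy=0.):  # TCP target: lip at tray x (m), clear above floor, mouth-down pitch deg
    a=np.radians(TY); e=np.array([np.cos(a),np.sin(a)]); n=np.array([-e[1],e[0]]); p=np.radians(pitch)
    zf=.012-.008*(lip+.075)/.115
    al=lip-off[0]*np.cos(p)+off[1]*np.sin(p); z=zf+clear+off[0]*np.sin(p)+off[1]*np.cos(p)
    q=TO+al*e+lat*n; P=[*q,z]; print("tray",lip,clear,pitch,np.round(P,4),end=" "); to(P,frame(TY-dy,pitch))
E
python3 -m jog '{"offset":[[0,0,-0.04],[0,0,-0.1],[0,0,-0.15],[0,0,-0.15],[0,0,-0.15],[0,0,-0.12],[0,0,-0.06],[0,0,-0.02],[0,0,0],[0,0,0]],"turn":[[0,0,0],[0,0,0],[0,0,0],[0,0,0],[0,0,0],[0,0,0],[0,0,0],[0,0,0],[0,0,0],[0,0,0]]}'
python3 - <<'E'
from h import *
st(); d=get_image("top"); blade(d,(290,180,385,270)); T=sense()["eef_pos"]
print([rect(d,c,T[2]-.038) for c in mask(d["image"],(0,0,100),(180,60,255),(290,180,385,305))[:2]])
E
python3 -m jog '{"offset":[[0,0,0],[0,0,0],[0,0,0],[0,0,0],[0,0,0],[0,0,0],[0,0,0],[0,0,0],[0,0,0],[0,0,0],[0,0,0],[0,0,0],[0,0,0],[0,0,0],[0,0,0],[0,0,0],[0,0,0]],"turn":[[0,0,1],[0,0,1],[0,0,1],[0,0,1],[0,0,1],[0,0,1],[0,0,1],[0,0,1],[0,0,1],[0,0,1],[0,0,1],[0,0,1],[0,0,1],[0,0,1],[0,0,1],[0,0,0],[0,0,0]]}'
python3 - <<'E'
from h import *
st(); tray(-.065,.05,5)
E
```

```text
clock: 29.57
eef_pos: [0.4685, -0.0343, 0.1996]
tcp_rot: [[-0.999, 0.035, -0.001], [0.035, 0.999, 0.0], [0.001, 0.0, -1.0]]
wrist_force: [-0.2, -0.1, -1.6]
grip_width: 0.214
finger_force: 117.3
29.6 [ 0.4685 -0.0343  0.1996] yaw -2.0 tilt [-0.001  0.   ] F [-0.2 -0.1 -1.6] grip 0.214 117.3 j [-39.   8.  39. 121.  -6.  53.  91.]
front 150.7 edge slopes deg [-0.96  6.24] mid lateral at front-45: -0.7 at grip -5.6 w 119.6
[(570, -38, 123, 100, -89.2), (739, -102, 85, 28, -89.1)]
clock: 31.03
eef_pos: [0.4685, -0.0345, 0.1994]
tcp_rot: [[-0.227, 0.974, -0.001], [0.974, 0.227, -0.001], [-0.001, -0.002, -1.0]]
wrist_force: [0.3, 1.2, -0.7]
grip_width: 0.216
finger_force: 117.3
31.0 [ 0.4685 -0.0345  0.1994] yaw -76.9 tilt [-0.001 -0.001] F [ 0.3  1.2 -0.7] grip 0.216 117.3 j [-48.   9.  49. 122.  -8.  53.  19.]
tray -0.065 0.05 5 [ 0.4244 -0.228   0.1139] off(after turn) [-0.927 -0.432  0.348] off(before) [-0.892 -0.434  0.428] turn/5 [-0.02  1.01  0.03]
```

```bash
python3 -m jog '{"offset":[[-0.05,-0.024,0],[-0.12,-0.06,0],[-0.16,-0.08,0],[-0.16,-0.08,0],[-0.16,-0.08,0],[-0.13,-0.06,0],[-0.08,-0.034,0],[-0.032,-0.016,0.05],[0,0,0.1],[0,0,0.12],[0,0,0.1],[0,0,0.058],[0,0,0],[0,0,0],[0,0,0]],"turn":[[0,0,0],[0,0,0],[0,0,0],[0,0,0],[0,0,0],[0,0,0],[0,0,0],[0,0,0],[0,0,0],[0,0,0],[0,0,0],[0,0.5,0],[0,0.5,0],[0,0,0],[0,0,0]]}'
python3 - <<'E'
from h import *
st(); tray(-.065,.05,5); tray(-.065,.002,5); d=get_image("top"); T=sense()["eef_pos"]
z=.07; cs=mask(d["image"],(0,0,100),(180,60,255),(400,240,500,350))
for c in cs[:2]:
    r=rect(d,c,z); print(r); 
cv2.imwrite("pics/t9.png",cv2.resize(d["image"][255:360,400:555],None,fx=5,fy=5)[:,:,::-1])
a=np.radians(TY); e=np.array([np.cos(a),np.sin(a)]); n=np.array([-e[1],e[0]])
P=np.array([ray(d,*p[0],z)[:2] for p in cs[0]])-TO; print("scoop along",np.percentile(P@e,[2,98]),"lat",np.percentile(P@n,[2,98]))
E
```

```text
clock: 32.28
eef_pos: [0.4238, -0.2291, 0.1143]
tcp_rot: [[-0.223, 0.975, -0.02], [0.971, 0.224, 0.083], [0.086, -0.001, -0.996]]
wrist_force: [-1.2, -0.5, -1.6]
grip_width: 0.215
finger_force: 117.4
32.3 [ 0.4238 -0.2291  0.1143] yaw -77.1 tilt [-0.02   0.083] F [-1.2 -0.5 -1.6] grip 0.215 117.4 j [-14.  22.  46. 122. -26.  48.  62.]
tray -0.065 0.05 5 [ 0.4244 -0.228   0.1139] off(after turn) [0.004 0.004 0.002] off(before) [0.004 0.004 0.002] turn/5 [-0.01  0.02 -0.01]
tray -0.065 0.002 5 [ 0.4244 -0.228   0.0659] off(after turn) [-0.017  0.004  0.241] off(before) [-0.016  0.005  0.241] turn/5 [-0.01  0.02 -0.01]
(423, -359, 112, 64, -89.3)
(494, -331, 60, 32, -65.9)
scoop along [-0.14095712 -0.03578468] lat [-0.07210933 -0.00317249]
```

```bash
python3 - <<'E'
from h import *
d=get_image("top"); hs=cv2.cvtColor(d["image"],cv2.COLOR_RGB2HSV)
a=np.radians(TY); e=np.array([np.cos(a),np.sin(a)]); n=np.array([-e[1],e[0]])
for lat in (-.055,-.045,-.03,-.015,0,.015,.03,.045,.055):
    r=[]
    for al in np.arange(-.12,-.005,.005):
        u,v=proj(d,[*(TO+al*e+lat*n),.063]); q=hs[int(round(v)),int(round(u))]; r.append(f"{q[1]}/{q[2]}")
    print(lat,*r)
E
```

```text
-0.055 49/125 50/122 54/118 43/112 44/105 53/105 54/108 60/107 57/120 51/126 59/126 51/121 57/121 62/116 54/114 58/109 57/99 49/89 45/85 44/64 101/58 151/164 157/60
-0.045 56/119 57/117 52/112 51/110 50/101 51/104 57/94 51/126 53/129 53/130 53/120 56/122 55/112 58/114 55/106 53/101 46/88 65/79 57/63 141/147 145/171 142/194 141/190
-0.03 60/30 53/92 53/105 55/98 56/100 50/103 49/98 56/100 54/104 53/97 55/115 44/111 55/107 56/100 64/96 55/83 50/71 109/68 171/146 142/174 152/176 150/190 142/185
-0.015 47/119 56/113 62/41 82/28 58/62 56/96 52/98 55/102 57/98 53/101 52/99 49/99 54/95 61/83 57/81 43/71 224/150 181/203 205/158 221/113 151/165 176/55 234/97
0 142/9 26/20 18/29 20/25 35/36 52/99 53/97 69/37 52/88 53/105 53/101 48/96 53/102 50/82 50/77 144/78 182/73 147/160 152/170 147/175 145/183 158/108 185/51
0.015 48/16 128/10 70/11 255/1 48/16 64/8 0/15 77/20 37/55 64/72 34/30 52/83 52/78 62/70 132/110 144/182 149/188 142/188 149/188 143/180 148/183 142/199 148/174
0.03 13/81 18/97 16/206 20/202 17/197 20/175 17/175 20/39 38/47 56/32 26/30 27/28 147/139 146/138 170/45 184/47 184/65 193/91 187/176 184/104 149/181 151/49 166/43
0.045 19/173 14/200 14/202 16/202 15/200 17/200 17/200 15/204 15/203 15/202 14/197 68/200 149/200 144/193 155/61 185/40 146/49 164/59 210/45 165/54 145/185 145/193 146/182
0.055 25/101 13/172 20/152 15/172 17/147 15/193 14/166 13/196 14/201 12/198 16/201 66/198 143/204 143/193 146/188 145/183 146/189 147/187 146/189 149/178 146/184 147/189 145/187
```

```bash
python3 - <<'E'
from h import *
d=get_image("top"); hs=cv2.cvtColor(d["image"],cv2.COLOR_RGB2HSV)
a=np.radians(TY); e=np.array([np.cos(a),np.sin(a)]); n=np.array([-e[1],e[0]])
S=hs[:,:,1].astype(np.float32); V=hs[:,:,2].astype(np.float32)
for al in (-.069,-.072):
    L=np.arange(.050,.072,.002); P=[proj(d,[*(TO+al*e+l*n),.064]) for l in L]
    print(al,[(int(l*1000+.5),int(cv2.getRectSubPix(S,(1,1),tuple(map(float,p)))[0,0])) for l,p in zip(L,P)])
for lat in (.025,.035,.045,.055):
    L=np.arange(-.074,-.054,.002); P=[proj(d,[*(TO+l*e+lat*n),.064]) for l in L]
    print(lat,[(int(l*1000-.5),int(cv2.getRectSubPix(S,(1,1),tuple(map(float,p)))[0,0])) for l,p in zip(L,P)])
E
```

```text
-0.069 [(50, 15), (52, 16), (54, 15), (56, 14), (58, 14), (60, 67), (62, 118), (64, 140), (66, 143), (68, 143), (70, 138)]
-0.072 [(50, 14), (52, 14), (54, 17), (56, 15), (58, 21), (60, 75), (62, 138), (64, 146), (66, 143), (68, 145), (70, 145)]
0.025 [(-74, 55), (-72, 41), (-70, 43), (-68, 42), (-66, 49), (-64, 59), (-62, 46), (-60, 44), (-58, 87), (-56, 127)]
0.035 [(-74, 17), (-72, 19), (-70, 18), (-68, 19), (-66, 45), (-64, 101), (-62, 140), (-60, 144), (-58, 142), (-56, 145)]
0.045 [(-74, 14), (-72, 14), (-70, 13), (-68, 14), (-66, 40), (-64, 96), (-62, 139), (-60, 144), (-58, 143), (-56, 145)]
0.055 [(-74, 17), (-72, 17), (-70, 15), (-68, 14), (-66, 41), (-64, 98), (-62, 137), (-60, 142), (-58, 144), (-56, 146)]
```

```bash
python3 -m jog '{"offset":[[-0.01,0.004,0.06],[-0.007,0,0.08],[0,0,0.06],[0,0,0.03],[0,0,0.011],[0,0,0],[0,0,0]],"turn":[[0,0,0],[0,0,0],[0,0,0],[0,0,0],[0,0,0],[0,0,0],[0,0,0]]}'
python3 - <<'E'
from h import *
st(); tray(-.065,0,5)
E
python3 -m jog '{"offset":[[0,0,0.006],[0,0,0.006],[0,0,0],[-0.02,0,0],[-0.03,0,-0.001],[-0.03,0,-0.001],[-0.03,0,0],[-0.03,0,-0.001],[-0.03,0,0]],"turn":[[0,0,0],[0,0,0],[0,0,0],[0,0,0],[0,0,0],[0,0,0],[0,0,0],[0,0,0],[0,0,0]]}'
python3 - <<'E'
from h import *
st(); tray(-.031,0,5); tray(.038,-.0005,5)
E
```

```text
clock: 33.02
eef_pos: [0.4251, -0.2269, 0.0664]
tcp_rot: [[-0.224, 0.974, -0.019], [0.971, 0.225, 0.085], [0.087, 0.0, -0.996]]
wrist_force: [0.5, 0.3, -1.1]
grip_width: 0.213
finger_force: 117.4
33.0 [ 0.4251 -0.2269  0.0664] yaw -77.0 tilt [-0.019  0.085] F [ 0.5  0.3 -1.1] grip 0.213 117.4 j [-10.  27.  41. 124. -32.  43.  66.]
tray -0.065 0 5 [ 0.4244 -0.228   0.0639] off(after turn) [-0.006 -0.005  0.012] off(before) [-0.006 -0.005  0.012] turn/5 [ 0.  0. -0.]
clock: 33.77
eef_pos: [0.4327, -0.2604, 0.0614]
tcp_rot: [[-0.223, 0.975, -0.02], [0.971, 0.224, 0.085], [0.087, -0.0, -0.996]]
wrist_force: [-0.4, 2.2, 3.1]
grip_width: 0.216
finger_force: 117.9
33.8 [ 0.4327 -0.2604  0.0614] yaw -77.0 tilt [-0.02   0.085] F [-0.4  2.2  3.1] grip 0.216 117.9 j [ -6.  29.  40. 121. -33.  45.  70.]
tray -0.031 0 5 [ 0.4321 -0.2612  0.0616] off(after turn) [-0.003 -0.004 -0.001] off(before) [-0.003 -0.004 -0.001] turn/5 [-0.    0.   -0.01]
tray 0.038 -0.0005 5 [ 0.4476 -0.3284  0.0563] off(after turn) [-0.349 -0.004 -0.005] off(before) [-0.349 -0.003 -0.005] turn/5 [-0.    0.   -0.01]
```

Contact with the tray floor is light (about 3 N). I continue sliding towards the back.

```bash
python3 -m jog '{"offset":[[-0.03,0,0],[-0.03,0,-0.001],[-0.03,0,0],[-0.03,0,-0.001],[-0.03,0,0],[-0.03,0,-0.001],[-0.03,0,0],[-0.03,0,-0.001]],"turn":[[0,0,0],[0,0,0],[0,0,0],[0,0,0],[0,0,0],[0,0,0],[0,0,0],[0,0,0]]}'
python3 - <<'E'
from h import *
st()
E
python3 -m jog '{"offset":[[-0.025,0,0],[-0.025,0,-0.001],[-0.025,0,0],[-0.02,0,0],[-0.012,0,0],[0,0,0],[0,0,0]],"turn":[[0,0,0],[0,0,0],[0,0,0],[0,0,0],[0,0,0],[0,0,0],[0,0,0]]}'
python3 - <<'E'
from h import *
st(); tray(.040,0,5)
d=get_image("top"); im=d["image"]; a=np.radians(TY); e=np.array([np.cos(a),np.sin(a)]); n=np.array([-e[1],e[0]])
for nm,R in(("red",[((0,180,40),(8,255,255)),((172,180,40),(180,255,255))]),("dark",[((5,80,15),(16,255,75))])):
  for lo,hi in R:
    for c in mask(im,lo,hi,(440,265,560,355),minA=25)[:4]:
        u,v=c[:,0].mean(0); p=ray(d,u,v,.025)[:2]-TO; print(nm,cv2.contourArea(c),"along",round(p@e,3),"lat",round(p@n,3))
cv2.imwrite("pics/t10.png",cv2.resize(im[260:360,420:560],None,fx=5,fy=5,interpolation=cv2.INTER_CUBIC)[:,:,::-1])
E
```

```text
clock: 34.43
eef_pos: [0.4435, -0.3068, 0.058]
tcp_rot: [[-0.224, 0.974, -0.02], [0.971, 0.225, 0.085], [0.087, -0.0, -0.996]]
wrist_force: [-1.2, 2.5, 3.3]
grip_width: 0.217
finger_force: 118.0
34.4 [ 0.4435 -0.3068  0.058 ] yaw -77.0 tilt [-0.02   0.085] F [-1.2  2.5  3.3] grip 0.217 118.0 j [ -0.  33.  40. 116. -33.  47.  73.]
clock: 35.02
eef_pos: [0.4482, -0.3278, 0.0565]
tcp_rot: [[-0.223, 0.975, -0.019], [0.971, 0.224, 0.084], [0.086, 0.0, -0.996]]
wrist_force: [0.8, -2.2, -0.1]
grip_width: 0.212
finger_force: 117.9
35.0 [ 0.4482 -0.3278  0.0565] yaw -77.0 tilt [-0.019  0.084] F [ 0.8 -2.2 -0.1] grip 0.212 117.9 j [  2.  34.  39. 114. -33.  48.  75.]
tray 0.04 0 5 [ 0.4481 -0.3303  0.0566] off(after turn) [-0.012 -0.004 -0.002] off(before) [-0.012 -0.004 -0.002] turn/5 [ 0.    0.02 -0.01]
dark 1003.5 along -0.118 lat -0.009
dark 111.5 along 0.032 lat 0.041
```

```bash
cat > k.py <<'E'
from h import *
a=np.radians(TY); e=np.array([np.cos(a),np.sin(a)]); n=np.array([-e[1],e[0]])
def knobs(z=.028):
    for cam,box in(("side",(150,300,400,479)),("top",(420,240,560,360))):
        d=get_image(cam); im=d["image"]; h=cv2.cvtColor(im,cv2.COLOR_RGB2HSV)
        m=cv2.inRange(h,np.array((0,200,40)),np.array((4,255,255)))|cv2.inRange(h,np.array((174,200,40)),np.array((180,255,255)))
        k=cv2.inRange(h,np.array((3,90,20)),np.array((15,230,85)))
        for nm,M in(("red",m),("dark",k)):
            Z=np.zeros_like(M); Z[box[1]:box[3],box[0]:box[2]]=M[box[1]:box[3],box[0]:box[2]]
            N,_,s,c=cv2.connectedComponentsWithStats(Z)
            for i in range(1,N):
                if s[i,4]>25:
                    p=ray(d,*c[i],z)[:2]-TO; print(cam,nm,s[i,:5],"along",round(p@e,3),"lat",round(p@n,3))
knobs()
E
python3 k.py
```

```text
side red [234 400  25  39 507] along 0.017 lat -0.029
side dark [150 300  38  52 942] along -0.251 lat -0.093
side dark [191 300  40  57 251] along -0.206 lat -0.042
side dark [250 300  10  14  40] along -0.224 lat 0.063
side dark [249 303  24  32  72] along -0.186 lat 0.06
side dark [209 310  14  14  82] along -0.226 lat -0.012
side dark [231 314  25  46 524] along -0.15 lat 0.013
top dark [507 274  20   6  28] along 0.052 lat 0.075
top dark [503 285  14  14 136] along 0.03 lat 0.041
top dark [ 420  291   46   69 2015] along -0.146 lat -0.011
top dark [557 307   3  16  31] along 0.128 lat -0.031
```

```bash
python3 -m jog '{"offset":[[-0.012,0,0],[-0.008,0,0],[0,0,0],[0,0,0],[0,0,0]],"turn":[[0,0,0],[0,0,0],[0,0,0],[0,0,0],[0,0,0]]}'
python3 - <<'E'
from h import *
st(); tray(.040,0,5)
E
python3 -m jog '{"offset":[[-0.008,0,0],[-0.008,0,0],[-0.01,0,0],[-0.01,0,0],[-0.01,0,0],[-0.01,0,0],[-0.01,0,0],[-0.01,0,0],[-0.01,0,0],[0,0,0],[0,0,0]],"turn":[[0,-0.3,0],[0,-0.5,0],[0,-0.5,0],[0,-0.5,0],[0,-0.5,0],[0,-0.5,0],[0,-0.5,0],[0,-0.5,0],[0,-0.5,0],[0,0,0],[0,0,0]]}'
python3 - <<'E'
from h import *
st()
E
python3 k.py
```

```text
clock: 35.58
eef_pos: [0.4485, -0.3288, 0.0559]
tcp_rot: [[-0.225, 0.974, -0.021], [0.97, 0.226, 0.089], [0.091, -0.001, -0.996]]
wrist_force: [-5.7, 13.5, 13.0]
grip_width: 0.216
finger_force: 119.3
35.6 [ 0.4485 -0.3288  0.0559] yaw -77.0 tilt [-0.021  0.089] F [-5.7 13.5 13. ] grip 0.216 119.3 j [  2.  34.  39. 114. -33.  48.  75.]
tray 0.04 0 5 [ 0.4481 -0.3303  0.0566] off(after turn) [-0.007 -0.004 -0.004] off(before) [-0.007 -0.004 -0.004] turn/5 [-0.01 -0.05  0.01]
clock: 36.5
eef_pos: [0.4515, -0.3441, 0.0559]
tcp_rot: [[-0.218, 0.974, 0.06], [0.935, 0.227, -0.272], [-0.279, -0.003, -0.96]]
wrist_force: [-7.3, 20.9, 9.3]
grip_width: 0.214
finger_force: 120.7
36.5 [ 0.4515 -0.3441  0.0559] yaw -76.8 tilt [ 0.06  -0.272] F [-7.3 20.9  9.3] grip 0.214 120.7 j [-15.  33.  48. 125. -29.  24.  65.]
side red [233 401  27  37 490] along 0.017 lat -0.029
side dark [163 300  18  19 251] along -0.29 lat -0.083
side dark [190 303  42  50 177] along -0.207 lat -0.038
side dark [207 304  16  23 108] along -0.231 lat -0.013
side dark [184 310   3  17  33] along -0.248 lat -0.067
side dark [230 310  17  31 343] along -0.184 lat 0.018
side dark [252 322   5  24  46] along -0.151 lat 0.038
side dark [236 344  20  16  61] along -0.111 lat 0.005
top red [499 314  27  19 275] along 0.018 lat -0.029
top dark [494 240  10  13  37] along 0.028 lat 0.15
top dark [504 285  14  13 132] along 0.032 lat 0.041
top dark [420 292  36  43 874] along -0.151 lat 0.042
top dark [507 302  15  14 157] along 0.03 lat 0.002
```

```bash
python3 - <<'E'
from h import *
a=get_image("top")["image"][255:355,430:560]; b=get_image("side")["image"][335:475,180:350]
a=cv2.resize(a,None,fx=3.2,fy=3.2,interpolation=cv2.INTER_CUBIC); b=cv2.resize(b,None,fx=2.2,fy=2.2,interpolation=cv2.INTER_CUBIC)
o=np.zeros((325,800,3),np.uint8); o[:a.shape[0],:a.shape[1]]=a; o[:b.shape[0],420:420+b.shape[1]]=b; cv2.imwrite("pics/m14.png",o[:,:,::-1])
E
```

```text
(no output)
```

View pics/m14.png

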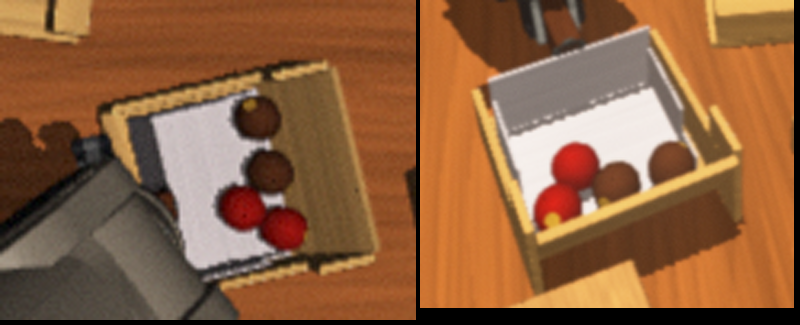

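The last picture shows all four knobs sitting on the scoop floor just inside the lip, against the tray's sloped back. The scoop looks nearly level although the gripper is pitched, so it has pivoted in the pads. I measure the actual scoop pitch.

```bash
python3 - <<'E'
from k import *
T=get_image("top");S=get_image("side")
def tri(pt,ps):
    P=[];
    A=[];b=[]
    for d,(u,v) in((T,pt),(S,ps)):
        M=d["mtx"]@np.c_[d["R"],d["t"]]
        for r,x in((0,u),(1,v)): q=M[r]-x*M[2]; A.append(q[:3]); b.append(-q[3])
    X,res,_,_=np.linalg.lstsq(np.array(A),np.array(b),rcond=None); p=X[:2]-TO
    print("along",round(p@e,4),"lat",round(p@n,4),"z",round(X[2],4))
ts=lambda x,y:(430+x/3.2,255+y/3.2); ss=lambda x,y:(180+(x-420)/2.2,335+y/2.2)
tri(ts(155,113),ss(645,30)); 
for a,b in(((258,117),(672,163)),((270,172),(617,182)),((243,208),(575,165)),((283,229),(558,207))): tri(ts(*a),ss(*b))
print([ (round((ray(T,*ts(x,y),z)[:2]-TO)@e,4),z) for x,y in((290,238),) for z in(.004,.02,.04)])
st()
E
```

```text
side red [233 401  27  38 495] along 0.017 lat -0.029
side dark [164 300  17  20 251] along -0.289 lat -0.083
side dark [190 302  42  51 171] along -0.207 lat -0.037
side dark [207 303  16  23 106] along -0.231 lat -0.013
side dark [231 310  16  31 340] along -0.184 lat 0.018
side dark [252 322   5  24  46] along -0.151 lat 0.038
side dark [236 344   7  16  38] along -0.116 lat -0.001
top red [499 314  27  19 274] along 0.018 lat -0.029
top dark [504 285  14  13 137] along 0.032 lat 0.041
top dark [420 292  36  43 873] along -0.151 lat 0.042
top dark [507 302  15  14 157] along 0.03 lat 0.002
top dark [557 307   3  16  31] along 0.128 lat -0.031
top dark [479 314   6   9  26] along -0.047 lat -0.003
along -0.0521 lat 0.0611 z 0.0687
along 0.032 lat 0.0414 z 0.0262
along 0.0312 lat 0.0013 z 0.0273
along 0.006 lat -0.0198 z 0.0274
along 0.0315 lat -0.0406 z 0.0256
[(np.float64(0.0414), 0.004), (np.float64(0.0365), 0.02), (np.float64(0.0304), 0.04)]
36.9 [ 0.4515 -0.3441  0.056 ] yaw -76.9 tilt [ 0.06  -0.271] F [-7.7 22.  11.9] grip 0.215 121.1 j [-15.  33.  48. 125. -29.  24.  65.]
```

```bash
python3 -m jog '{"offset":[[0.005,0,-0.0015],[0.005,0,-0.0015],[0,0,0],[0,0,0]],"turn":[[0,0,0],[0,0,0],[0,0,0],[0,0,0]]}'
python3 - <<'E'
from h import *
st()
E
python3 k.py | grep -v "side dark"
```

```text
clock: 37.23
eef_pos: [0.4518, -0.3444, 0.0568]
tcp_rot: [[-0.216, 0.974, 0.062], [0.935, 0.225, -0.275], [-0.282, -0.001, -0.959]]
wrist_force: [-3.3, 7.3, 1.2]
grip_width: 0.212
finger_force: 119.1
37.2 [ 0.4518 -0.3444  0.0568] yaw -77.0 tilt [ 0.062 -0.275] F [-3.3  7.3  1.2] grip 0.212 119.1 j [-15.  33.  49. 125. -29.  24.  65.]
side red [233 401  27  38 501] along 0.017 lat -0.029
top red [499 313  27  20 275] along 0.018 lat -0.029
top dark [494 240  10  13  27] along 0.027 lat 0.15
top dark [461 281  31   9  35] along -0.045 lat 0.075
top dark [504 285  14  13 135] along 0.032 lat 0.041
top dark [420 292  36  42 866] along -0.151 lat 0.042
top dark [507 302  15  13 151] along 0.031 lat 0.002
top dark [557 307   3  16  31] along 0.128 lat -0.031
top dark [479 314   6  10  27] along -0.047 lat -0.003
```

```bash
python3 -m jog '{"offset":[[0.004,0,-0.001],[0,0,0],[0,0,0],[0,0,-0.004],[0,0,-0.006],[0,0,-0.008],[0,0,-0.01]],"turn":[[0,-0.2,0],[0,-0.35,0],[0,-0.35,0],[0,-0.35,0],[0,-0.35,0],[0,-0.3,0],[0,-0.2,0]]}'
python3 - <<'E'
from h import *
st()
E
python3 k.py | grep -v "side dark"
```

```text
clock: 37.92
eef_pos: [0.4516, -0.3422, 0.0624]
tcp_rot: [[-0.201, 0.974, 0.102], [0.867, 0.225, -0.444], [-0.455, -0.001, -0.89]]
wrist_force: [-0.3, 0.9, -1.6]
grip_width: 0.216
finger_force: 118.3
37.9 [ 0.4516 -0.3422  0.0624] yaw -77.0 tilt [ 0.102 -0.444] F [-0.3  0.9 -1.6] grip 0.216 118.3 j [-27.  36.  55. 130. -29.  13.  59.]
side red [231 390  28  38 532] along -0.002 lat -0.025
top red [501 315  13  12 130] along 0.007 lat -0.022
top red [516 321  14  13 135] along 0.039 lat -0.043
top dark [494 240  10  13  32] along 0.028 lat 0.15
top dark [508 285  15  13 142] along 0.042 lat 0.039
top dark [420 294  31  21 306] along -0.145 lat 0.046
top dark [512 302  15  14 157] along 0.041 lat -0.001
top dark [557 307   3  16  28] along 0.128 lat -0.031
top dark [465 315  19  12 149] along -0.067 lat -0.006
```

```bash
python3 -m jog '{"offset":[[-0.007,0,-0.013],[-0.011,0,-0.022],[-0.018,0,-0.036],[-0.025,0,-0.05],[-0.03,0,-0.06],[-0.03,0,-0.06],[-0.03,0,-0.06],[-0.03,0,-0.06],[-0.025,0,-0.05],[-0.018,0,-0.036],[-0.011,0,-0.02],[0,0,0],[0,0,0]],"turn":[[0,0,0],[0,0,0],[0,0,0],[0,-0.1,0],[0,-0.2,0],[0,-0.3,0],[0,-0.3,0],[0,-0.3,0],[0,-0.3,0],[0,-0.2,0],[0,-0.1,0],[0,0,0],[0,0,0]]}'
python3 - <<'E'
from h import *
st(); print(np.round(sense()["tcp_rot"],3))
E
sed -i 's/^knobs()/if __name__=="__main__": knobs(.13)/' k.py; python3 k.py | grep -v "side dark"
```

```text
clock: 39.1
eef_pos: [0.4506, -0.337, 0.167]
tcp_rot: [[-0.181, 0.974, 0.132], [0.789, 0.225, -0.572], [-0.587, 0.001, -0.809]]
wrist_force: [0.2, 0.1, -2.2]
grip_width: 0.215
finger_force: 118.5
39.1 [ 0.4506 -0.337   0.167 ] yaw -77.1 tilt [ 0.132 -0.572] F [ 0.2  0.1 -2.2] grip 0.215 118.5 j [-48.  36.  78. 132. -20.  18.  51.]
[[-0.181  0.974  0.132]
 [ 0.789  0.225 -0.572]
 [-0.587  0.001 -0.809]]
side red [242 310  19  16 187] along -0.079 lat 0.02
side red [215 330  21  24 376] along -0.044 lat -0.033
top red [494 308  15  15 164] along -0.032 lat 0.006
top red [521 328  15  15 138] along 0.016 lat -0.047
top dark [506 274  20   4  26] along 0.018 lat 0.082
top dark [461 281  31  10  36] along -0.072 lat 0.082
top dark [420 295  32  29 554] along -0.169 lat 0.047
top dark [490 294  16  14 158] along -0.031 lat 0.039
top dark [557 307   3  13  28] along 0.09 lat -0.014
top dark [467 319  27  15 261] along -0.08 lat -0.008
top dark [506 318  17  15 178] along -0.008 lat -0.02
```

```bash
python3 -m jog '{"offset":[[0,0,0],[0,0,0],[0,0,0],[0,0,0],[0,0,0],[0,0,0],[0,0,0],[0,0,0]],"turn":[[-0.12,0,-0.16],[-0.23,0,-0.32],[-0.35,0,-0.485],[-0.35,0,-0.485],[-0.35,0,-0.485],[-0.35,0,-0.485],[-0.35,0,-0.485],[-0.35,0,-0.485]]}'
python3 - <<'E'
from h import *
st(); print(np.round(sense()["tcp_rot"],3))
E
```

```text
clock: 39.87
eef_pos: [0.4493, -0.3358, 0.1658]
tcp_rot: [[-0.401, 0.87, 0.287], [0.707, 0.493, -0.506], [-0.582, -0.0, -0.813]]
wrist_force: [-0.0, 0.8, -2.0]
grip_width: 0.214
finger_force: 118.4
39.9 [ 0.4493 -0.3358  0.1658] yaw -60.4 tilt [ 0.287 -0.506] F [-0.   0.8 -2. ] grip 0.214 118.4 j [-47.  28.  78. 136. -40.   9.  91.]
[[-0.401  0.87   0.287]
 [ 0.707  0.493 -0.506]
 [-0.582 -0.    -0.813]]
```

```bash
python3 -m jog '{"offset":[[-0.02,0,-0.028],[-0.04,0,-0.056],[-0.055,0,-0.077],[-0.06,0,-0.084],[-0.06,0,-0.084],[-0.06,0,-0.084],[-0.045,0,-0.063],[-0.025,0,-0.035],[0,0,0]],"turn":[[0,0,0],[0,0,0],[0,0,0],[0,0,0],[0,0,0],[0,0,0],[0,0,0],[0,0,0],[0,0,0]]}'
python3 - <<'E'
from h import *
st(); print(np.round(sense()["tcp_rot"],3))
E
python3 k.py | grep -v "side dark"
```

```text
clock: 40.62
eef_pos: [0.4455, -0.3179, 0.2095]
tcp_rot: [[-0.424, 0.864, 0.272], [0.737, 0.504, -0.451], [-0.527, 0.009, -0.85]]
wrist_force: [0.7, -0.1, -1.2]
grip_width: 0.214
finger_force: 118.4
40.6 [ 0.4455 -0.3179  0.2095] yaw -60.1 tilt [ 0.272 -0.451] F [ 0.7 -0.1 -1.2] grip 0.214 118.4 j [-58.   2.  79. 133.  41.  27.  16.]
[[-0.424  0.864  0.272]
 [ 0.737  0.504 -0.451]
 [-0.527  0.009 -0.85 ]]
side red [234 300  21  21 293] along -0.102 lat 0.014
top red [485 306  16  14 169] along -0.049 lat 0.016
top red [519 314  15  15 129] along 0.018 lat -0.016
top dark [494 240  10  13  30] along -0.004 lat 0.152
top dark [ 420  268   79   87 1400] along -0.144 lat 0.038
top dark [476 291  16  16 182] along -0.059 lat 0.049
top dark [501 306  16  16 181] along -0.015 lat 0.007
top dark [557 307   3  16  31] along 0.09 lat -0.016
top dark [466 317  24  24 248] along -0.09 lat -0.012
```

```bash
python3 -m jog '{"offset":[[0.015,0.01,-0.01],[0.03,0.02,-0.018],[0.044,0.03,-0.027],[0.052,0.035,-0.032],[0.052,0.035,-0.032],[0.052,0.035,-0.032],[0.052,0.035,-0.032],[0.052,0.035,-0.032],[0.044,0.03,-0.027],[0.03,0.02,-0.018],[0,0,0]],"turn":[[0,0,0],[0,0,0],[0,0,0],[0,0,0],[0,0,0],[0,0,0],[0,0,0],[0,0,0],[0,0,0],[0,0,0],[0,0,0]]}'
python3 - <<'E'
from h import *
st(); print(np.round(sense()["tcp_rot"],3)); print(np.round(sense()["joint_positions"],2))
E
```

```text
clock: 41.63
eef_pos: [0.4439, -0.2011, 0.2075]
tcp_rot: [[-0.428, 0.864, 0.265], [0.735, 0.504, -0.454], [-0.526, 0.0, -0.85]]
wrist_force: [0.9, -0.3, -1.4]
grip_width: 0.213
finger_force: 118.4
41.6 [ 0.4439 -0.2011  0.2075] yaw -59.8 tilt [ 0.265 -0.454] F [ 0.9 -0.3 -1.4] grip 0.213 118.4 j [-62.  -7.  58. 137.  53.  45. -11.]
[[-0.428  0.864  0.265]
 [ 0.735  0.504 -0.454]
 [-0.526  0.    -0.85 ]]
[-62.48  -7.08  58.37 136.67  52.73  44.67 -11.39]
```

```bash
python3 -m jog '{"offset":[[0.002,0.025,-0.01],[0.004,0.045,-0.017],[0.005,0.065,-0.024],[0.006,0.075,-0.028],[0.006,0.075,-0.028],[0.006,0.075,-0.028],[0.005,0.075,-0.028],[0.004,0.06,-0.022],[0.003,0.035,-0.013],[0.001,0.018,-0.006],[0,0,0]],"turn":[[0,0,0],[0,0,0],[0,0,0],[0,0,0],[0,0,0],[0,0,0],[0,0,0],[0,0,0],[0,0,0],[0,0,0],[0,0,0]]}'
python3 - <<'E'
from h import *
st(); R=np.array(sense()["tcp_rot"]); print(np.round(R,3))
E
python3 k.py | grep -v "side dark"
```

```text
clock: 42.55
eef_pos: [0.5253, -0.1226, 0.2393]
tcp_rot: [[-0.425, 0.865, 0.268], [0.735, 0.503, -0.455], [-0.528, 0.003, -0.849]]
wrist_force: [-0.4, -0.4, -1.5]
grip_width: 0.215
finger_force: 118.4
42.5 [ 0.5253 -0.1226  0.2393] yaw -59.9 tilt [ 0.268 -0.455] F [-0.4 -0.4 -1.5] grip 0.215 118.4 j [-66.   6.  58. 126.  37.  44.  -4.]
[[-0.425  0.865  0.268]
 [ 0.735  0.503 -0.455]
 [-0.528  0.003 -0.849]]
top red [420 278  14  15 168] along -0.174 lat 0.104
top dark [557 307   3  13  27] along 0.09 lat -0.015
```

```bash
sed -i 's/(420,240,560,360)/(180,170,560,360)/; s/"side dark"//' k.py; python3 -m jog '{"offset":[[0,0,0],[0,0,0],[0,0,0],[0,0,0],[0,0,0],[0,0,0],[0,0,0],[0,0,0],[0,0,0],[0,0,0],[0,0,0]],"turn":[[-0.11,0,-0.17],[-0.22,0,-0.34],[-0.32,0,-0.51],[-0.37,0,-0.595],[-0.37,0,-0.595],[-0.37,0,-0.595],[-0.37,0,-0.595],[-0.37,0,-0.595],[-0.37,0,-0.595],[-0.22,0,-0.34],[0,0,0]]}'
python3 - <<'E'
from h import *
st(); R=np.array(sense()["tcp_rot"]); print(np.round(R,3))
E
python3 k.py | grep -v "side dark"
```

```text
clock: 43.57
eef_pos: [0.5238, -0.1236, 0.2387]
tcp_rot: [[-0.729, 0.51, 0.458], [0.436, 0.86, -0.264], [-0.529, 0.007, -0.849]]
wrist_force: [-0.1, -1.1, -2.2]
grip_width: 0.217
finger_force: 118.4
43.6 [ 0.5238 -0.1236  0.2387] yaw -30.9 tilt [ 0.458 -0.264] F [-0.1 -1.1 -2.2] grip 0.217 118.4 j [-67. -11.  58. 133.  52.  37.  14.]
[[-0.729  0.51   0.458]
 [ 0.436  0.86  -0.264]
 [-0.529  0.007 -0.849]]
top red [410 254  16  15 176] along -0.182 lat 0.157
top red [381 256  14  15 168] along -0.245 lat 0.167
top red [274 288  10  47 395] along -0.494 lat 0.116
top dark [199 170  32  13 136] along -0.566 lat 0.428
top dark [445 170  26   3  38] along -0.053 lat 0.328
top dark [471 170  19   4  31] along -0.005 lat 0.316
top dark [489 170  17   4  27] along 0.029 lat 0.312
top dark [507 170  53   5 127] along 0.108 lat 0.294
top dark [257 215   2  24  28] along -0.501 lat 0.303
top dark [486 224  15  25  56] along -0.01 lat 0.175
top dark [359 243   9  17  27] along -0.292 lat 0.204
top dark [366 247  15  15 182] along -0.271 lat 0.192
top dark [181 255  29   1  29] along -0.644 lat 0.27
top dark [401 267  16  16 185] along -0.207 lat 0.131
top dark [356 271  36  36 464] along -0.282 lat 0.123
top dark [557 307   3  16  30] along 0.09 lat -0.017
top dark [308 349  17  11 129] along -0.436 lat 0.011
```

```bash
python3 -m jog '{"offset":[[0.01,0.02,-0.006],[0.02,0.04,-0.012],[0.03,0.06,-0.018],[0.04,0.08,-0.024],[0.044,0.086,-0.026],[0.044,0.086,-0.026],[0.044,0.086,-0.026],[0.044,0.086,-0.026],[0.044,0.086,-0.026],[0.044,0.086,-0.026],[0.044,0.086,-0.026],[0.044,0.086,-0.026],[0.044,0.086,-0.026],[0.044,0.086,-0.026],[0.04,0.08,-0.024],[0.03,0.06,-0.018],[0.02,0.04,-0.012],[0.01,0.02,-0.006],[0,0,0]],"turn":[[0,0,0],[0,0,0],[0,0,0],[0,0,0],[0,0,0],[0,0,0],[0,0,0],[0,0,0],[0,0,0],[0,0,0],[0,0,0],[0,0,0],[0,0,0],[0,0,0],[0,0,0],[0,0,0],[0,0,0],[0,0,0],[0,0,0]]}'
python3 - <<'E'
from h import *
st(); R=np.array(sense()["tcp_rot"]); print(np.round(R,3))
E
python3 k.py | grep -E "top (red|dark).* 1[3-9] .* 1[0-9][0-9]\]"
```

```text
clock: 45.25
eef_pos: [0.5259, 0.1705, 0.2371]
tcp_rot: [[-0.728, 0.511, 0.457], [0.435, 0.86, -0.268], [-0.53, 0.004, -0.848]]
wrist_force: [0.2, 0.4, -2.1]
grip_width: 0.214
finger_force: 118.4
45.2 [0.5259 0.1705 0.2371] yaw -30.9 tilt [ 0.457 -0.268] F [ 0.2  0.4 -2.1] grip 0.214 118.4 j [-81.   7.  41. 124.  37.  45.  -6.]
[[-0.728  0.511  0.457]
 [ 0.435  0.86  -0.268]
 [-0.53   0.004 -0.848]]
top red [262 251  15  15 169] along -0.49 lat 0.23
top red [235 254  16  15 181] along -0.548 lat 0.237
top dark [254 265  15  16 180] along -0.514 lat 0.203
```

```bash
python3 -m jog '{"offset":[[0,0,0],[0,0,0],[0,0,0],[0,0,0],[0,0,0],[0,0,0],[0,0,0],[0,0,0],[0,0,0],[0,0,0],[0,0,0]],"turn":[[-0.1,0,-0.16],[-0.2,0,-0.32],[-0.32,0,-0.51],[-0.37,0,-0.595],[-0.37,0,-0.595],[-0.37,0,-0.595],[-0.37,0,-0.595],[-0.37,0,-0.595],[-0.26,0,-0.415],[-0.13,0,-0.2],[0,0,0]]}'
cat >> h.py <<'E'
def lip(p,yaw,tp,c=(.1135,-.0859)):  # TCP target so lip at p with tool pitch tp (up +)
    R=frame(yaw,-tp); q=np.array(p)-R@np.array([-c[0],0,-c[1]]); print("TCP",np.round(q,3),end=" "); to(q,R)
E
python3 - <<'E'
from h import *
st(); R=np.array(sense()["tcp_rot"]); print(np.round(R,3))
lip([.471,.434,.20],-4,31.5); lip([.471,.434,.10],-4,31.5)
T=np.array(sense()["eef_pos"]); print("lip now",T+R@[-.1135,0,.0859])
E
```

```text
clock: 46.27
eef_pos: [0.5256, 0.1688, 0.2371]
tcp_rot: [[-0.845, 0.065, 0.53], [0.058, 0.998, -0.03], [-0.531, 0.005, -0.847]]
wrist_force: [0.1, -0.1, -1.7]
grip_width: 0.214
finger_force: 118.4
46.3 [0.5256 0.1688 0.2371] yaw -3.9 tilt [ 0.53 -0.03] F [ 0.1 -0.1 -1.7] grip 0.214 118.4 j [-79.  -2.  42. 131.  43.  32.  16.]
[[-0.845  0.065  0.53 ]
 [ 0.058  0.998 -0.03 ]
 [-0.531  0.005 -0.847]]
TCP [0.33  0.444 0.214] off(after turn) [ 0.975  1.304 -0.462] off(before) [ 0.97   1.308 -0.463] turn/5 [0.08 0.12 0.01]
TCP [0.33  0.444 0.114] off(after turn) [ 1.237  1.304 -0.036] off(before) [ 1.235  1.305 -0.039] turn/5 [0.08 0.12 0.01]
lip now [0.66707103 0.15959618 0.22461516]
```

```bash
python3 -m jog '{"offset":[[0.013,0.017,-0.006],[0.026,0.035,-0.012],[0.039,0.052,-0.018],[0.052,0.07,-0.025],[0.065,0.087,-0.031],[0.065,0.087,-0.031],[0.065,0.087,-0.031],[0.065,0.087,-0.031],[0.065,0.087,-0.031],[0.065,0.087,-0.031],[0.065,0.087,-0.031],[0.065,0.087,-0.031],[0.065,0.087,-0.031],[0.065,0.087,-0.031],[0.065,0.087,-0.031],[0.052,0.07,-0.025],[0.039,0.052,-0.018],[0.026,0.035,-0.012],[0.013,0.017,-0.006],[0,0,0]],"turn":[[0,0,0],[0,0,0],[0,0,0],[0,0,0],[0,0,0],[0,0,0],[0,0,0],[0,0,0],[0,0,0],[0,0,0],[0,0,0],[0,0,0],[0,0,0],[0,0,0],[0,0,0],[0,0,0],[0,0,0],[0,0,0],[0,0,0],[0,0,0]]}'
python3 - <<'E'
from h import *
st(); R=np.array(sense()["tcp_rot"]); print(np.round(R,3))
lip([.471,.434,.10],-4,31.5)
# lip edge in top image: sample saturation along the heading at lip height
d=get_image("top"); S=cv2.cvtColor(d["image"],cv2.COLOR_RGB2HSV); T=np.array(sense()["eef_pos"]); L=T+R@[-.1135,0,.0859]; print("lip",L)
h=np.array([np.cos(np.radians(-4)),np.sin(np.radians(-4))]); n=np.array([-h[1],h[0]])
for lat in(-.05,-.03,.03,.05): print(lat,[(k,*S[tuple(np.round(proj(d,[*(L[:2]+h*k/1000+n*lat),L[2]])).astype(int)[::-1])][1:]) for k in range(-24,25,6)])
for k in(-80,-30): print(k,[(l,*S[tuple(np.round(proj(d,[*(L[:2]+h*k/1000+n*l/1000),L[2]+.0])).astype(int)[::-1])][1:]) for l in range(-76,77,8)])
E
```

```text
clock: 47.93
eef_pos: [0.3288, 0.4449, 0.213]
tcp_rot: [[-0.845, 0.065, 0.531], [0.058, 0.998, -0.031], [-0.532, 0.004, -0.847]]
wrist_force: [0.8, 1.0, -2.1]
grip_width: 0.214
finger_force: 118.4
47.9 [0.3288 0.4449 0.213 ] yaw -3.9 tilt [ 0.531 -0.031] F [ 0.8  1.  -2.1] grip 0.214 118.4 j [-99.  11.  22. 122.  38.  49. -17.]
[[-0.845  0.065  0.531]
 [ 0.058  0.998 -0.031]
 [-0.532  0.004 -0.847]]
TCP [0.33  0.444 0.114] off(after turn) [ 0.255 -0.005  0.425] off(before) [ 0.259 -0.007  0.422] turn/5 [0.07 0.12 0.02]
lip [0.47081063 0.4348706  0.20061562]
-0.05 [(-24, np.uint8(16), np.uint8(192)), (-18, np.uint8(16), np.uint8(190)), (-12, np.uint8(12), np.uint8(192)), (-6, np.uint8(17), np.uint8(195)), (0, np.uint8(60), np.uint8(107)), (6, np.uint8(172), np.uint8(77)), (12, np.uint8(166), np.uint8(86)), (18, np.uint8(171), np.uint8(91)), (24, np.uint8(165), np.uint8(151))]
-0.03 [(-24, np.uint8(15), np.uint8(192)), (-18, np.uint8(15), np.uint8(187)), (-12, np.uint8(16), np.uint8(194)), (-6, np.uint8(13), np.uint8(190)), (0, np.uint8(101), np.uint8(96)), (6, np.uint8(162), np.uint8(
[... 1487 characters left out ...]
np.uint8(209), np.uint8(66)), (-68, np.uint8(165), np.uint8(71)), (-60, np.uint8(38), np.uint8(47)), (-52, np.uint8(16), np.uint8(192)), (-44, np.uint8(16), np.uint8(188)), (-36, np.uint8(17), np.uint8(190)), (-28, np.uint8(18), np.uint8(188)), (-20, np.uint8(15), np.uint8(185)), (-12, np.uint8(15), np.uint8(186)), (-4, np.uint8(19), np.uint8(186)), (4, np.uint8(18), np.uint8(187)), (12, np.uint8(15), np.uint8(189)), (20, np.uint8(15), np.uint8(191)), (28, np.uint8(17), np.uint8(192)), (36, np.uint8(16), np.uint8(188)), (44, np.uint8(19), np.uint8(188)), (52, np.uint8(17), np.uint8(195)), (60, np.uint8(19), np.uint8(41)), (68, np.uint8(177), np.uint8(147)), (76, np.uint8(243), np.uint8(22))]
```

```bash
python3 -m jog '{"offset":[[0.015,0,0.024],[0.03,0,0.048],[0.045,0,0.072],[0.055,0,0.088],[0.055,0,0.088],[0.05,0,0.08],[0.035,0,0.056],[0.02,0,0.032],[0,0,0],[0,0,0]],"turn":[[0,0,0],[0,0,0],[0,0,0],[0,0,0],[0,0,0],[0,0,0],[0,0,0],[0,0,0],[0,0,0],[0,0,0]]}'
python3 - <<'E'
from h import *
st(); R=np.array(sense()["tcp_rot"]);T=np.array(sense()["eef_pos"]); print(np.round(R,3)); print("lip",T+R@[-.1135,0,.0859])
E
python3 -m jog '{"offset":[[-0.01,0,-0.012],[-0.019,0,-0.025],[-0.019,0,-0.025],[-0.019,0,-0.025],[-0.019,0,-0.025],[-0.011,0,-0.015],[-0.011,0,-0.015],[-0.011,0,-0.015]],"turn":[[0,0.25,0],[0,0.5,0],[0,0.5,0],[0,0.5,0],[0,0.5,0],[0,0.3,0],[0,0.3,0],[0,0.3,0]]}'
python3 - <<'E'
from h import *
st(); R=np.array(sense()["tcp_rot"]);T=np.array(sense()["eef_pos"]); print("lip",T+R@[-.1135,0,.0859], "tool pitch",np.degrees(np.arcsin(-R[2,0])))
E
python3 k.py | grep -E "top (red|dark)"|grep -E "^top \w+ \[ *(8|9|1)"
```

```text
clock: 48.82
eef_pos: [0.3295, 0.4445, 0.0978]
tcp_rot: [[-0.845, 0.066, 0.531], [0.058, 0.998, -0.032], [-0.532, 0.004, -0.847]]
wrist_force: [-0.4, 0.2, -1.3]
grip_width: 0.216
finger_force: 118.4
48.8 [0.3295 0.4445 0.0978] yaw -3.9 tilt [ 0.531 -0.032] F [-0.4  0.2 -1.3] grip 0.216 118.4 j [-99.  23.  23. 126.  43.  35. -28.]
[[-0.845  0.066  0.531]
 [ 0.058  0.998 -0.032]
 [-0.532  0.004 -0.847]]
lip [0.47100424 0.43514253 0.08542843]
clock: 49.48
eef_pos: [0.3378, 0.4443, 0.138]
tcp_rot: [[-0.958, 0.066, 0.28], [0.065, 0.998, -0.012], [-0.28, 0.006, -0.96]]
wrist_force: [-0.0, 0.4, -2.2]
grip_width: 0.217
finger_force: 118.4
49.5 [0.3378 0.4443 0.138 ] yaw -3.9 tilt [ 0.28  -0.012] F [-0.   0.4 -2.2] grip 0.217 118.4 j [-80.  17.  14. 119.  18.  40.   5.]
lip [0.4705363  0.43581535 0.08737974] tool pitch 16.287686836521946
top dark [181 255  29   1  29] along -0.644 lat 0.27
```

```bash
python3 -m jog '{"offset":[[-0.011,0,-0.015],[-0.011,0,-0.015],[-0.015,0,-0.02],[-0.015,0,-0.02],[-0.015,0,-0.02],[-0.015,0,-0.02],[-0.015,0,-0.02],[-0.019,0,-0.025],[-0.019,0,-0.025],[-0.019,0,-0.025],[-0.019,0,-0.025],[-0.019,0,-0.025],[-0.019,0,-0.025],[-0.019,0,-0.025],[-0.019,0,-0.025],[-0.019,0,-0.025],[0,0,0],[0,0,0]],"turn":[[0,0.3,0],[0,0.3,0],[0,0.4,0],[0,0.4,0],[0,0.4,0],[0,0.4,0],[0,0.4,0],[0,0.5,0],[0,0.5,0],[0,0.5,0],[0,0.5,0],[0,0.5,0],[0,0.5,0],[0,0.5,0],[0,0.5,0],[0,0.5,0],[0,0,0],[0,0,0]]}'
cat > b.py <<'E'
from h import *
st(); R=np.array(sense()["tcp_rot"]);T=np.array(sense()["eef_pos"]); print("lip",T+R@[-.1135,0,.0859], "tool pitch",np.degrees(np.arcsin(-R[2,0])),np.round(R,3).tolist())
for cam,z,box in(("top",.022,(60,220,230,360)),("side",.022,(170,130,330,240))):
    d=get_image(cam); h=cv2.cvtColor(d["image"],cv2.COLOR_RGB2HSV)
    r=cv2.inRange(h,np.array((0,215,40)),np.array((4,255,255)))|cv2.inRange(h,np.array((174,200,40)),np.array((180,255,255)))
    k=cv2.inRange(h,np.array((3,90,20)),np.array((15,230,80)))
    for nm,M in(("red",r),("dark",k)):
        N,_,s,c=cv2.connectedComponentsWithStats(M)
        for i in range(1,N):
            x,y,w,hh,A=s[i]
            if A>20 and box[0]<c[i][0]<box[2] and box[1]<c[i][1]<box[3]: print(cam,nm,s[i],np.round(ray(d,*c[i],z)[:2],3))
E
python3 b.py
```

```text
clock: 51.08
eef_pos: [0.3906, 0.44, 0.2056]
tcp_rot: [[-0.943, 0.067, -0.326], [0.062, 0.998, 0.025], [0.326, 0.003, -0.945]]
wrist_force: [0.0, -0.1, -1.7]
grip_width: 0.215
finger_force: 118.5
51.1 [0.3906 0.44   0.2056] yaw -3.8 tilt [-0.326  0.025] F [ 0.  -0.1 -1.7] grip 0.215 118.5 j [-51.  25.   7.  97. -18.  72.  49.]
lip [0.46972628 0.43501925 0.08740067] tool pitch -19.055775497290046 [[-0.943, 0.067, -0.326], [0.062, 0.998, 0.025], [0.326, 0.003, -0.945]]
top red [113 262  14  13 128] [0.56  0.448]
top red [137 267  14  13 108] [0.551 0.392]
top dark [ 63 286  13  20  21] [0.497 0.559]
side red [257 172   6   5  23] [0.562 0.469]
side red [215 218  43  14 316] [0.466 0.157]
side dark [ 216  164   53   39 1182] [0.495 0.414]
side dark [276 194   6  19  25] [0.592 0.252]
side dark [162 216  29  25 352] [0.32  0.165]
```

```bash
python3 -m jog '{"offset":[[0.02,0,-0.06],[0.04,0,-0.12],[0.04,0,-0.12],[0.035,0,-0.1],[0.025,0,-0.07],[0,0,0],[0,0,0],[0,0,0],[0,0,0],[0,0,0],[0,0,0],[0,0,0],[0,0,0],[0,0,0],[0,0,0]],"turn":[[0,0,0],[0,0,0],[0,0,0],[0,0,0],[0,0,0],[0,-0.5,0],[0,-1,0],[0,-1,0],[0,-1,0],[0,-1,0],[0,-1,0],[0,-1,0],[0,-0.8,0],[0,-0.4,0],[0,0,0]]}'
python3 - <<'E'
from h import *
lip([.619,-.037,.16],-2,19.5)
E
python3 b.py
```

```text
clock: 52.43
eef_pos: [0.3884, 0.4408, 0.3062]
tcp_rot: [[-0.941, 0.062, 0.333], [0.06, 0.998, -0.015], [-0.333, 0.006, -0.943]]
wrist_force: [-0.9, 0.0, -1.1]
grip_width: 0.217
finger_force: 118.4
TCP [ 0.483 -0.032  0.203] off(after turn) [-0.353 -2.347  0.672] off(before) [-0.417 -2.334  0.681] turn/5 [-0.04 -0.   -0.31]
52.4 [0.3884 0.4408 0.3062] yaw -3.7 tilt [ 0.333 -0.015] F [-0.9  0.  -1.1] grip 0.217 118.4 j [-72.   7.   7. 108.  20.  59.  12.]
lip [0.52383565 0.43268102 0.2630706 ] tool pitch 19.47032735329165 [[-0.941, 0.062, 0.333], [0.06, 0.998, -0.015], [-0.333, 0.006, -0.943]]
top red [113 262  14  13 135] [0.56  0.447]
top red [137 267  14  12 119] [0.551 0.392]
top dark [ 61 343  14  27 251] [0.359 0.559]
side red [256 172   8   9  49] [0.559 0.454]
side red [215 218  43  14 264] [0.466 0.16 ]
side dark [ 217  164   50   34 1107] [0.495 0.422]
side dark [180 192   9  18  44] [0.335 0.331]
side dark [276 194   4  15  24] [0.592 0.262]
```

```bash
python3 -m jog '{"offset":[[-0.012,-0.06,0],[-0.024,-0.12,0.02],[-0.027,-0.155,0.04],[-0.027,-0.155,0.045],[-0.027,-0.155,0.045],[-0.027,-0.155,0.045],[-0.027,-0.155,0.045],[-0.027,-0.155,0.045],[-0.027,-0.155,0.045],[-0.027,-0.155,0.045],[-0.027,-0.155,0.045],[-0.027,-0.155,0.045],[-0.027,-0.155,0.045],[-0.027,-0.155,0.045],[-0.025,-0.14,0.045],[-0.025,-0.1,0.045],[-0.016,-0.05,0.04],[0,0,0],[0,0,0]],"turn":[[0,0,0],[0,0,0],[0,0,0],[0,0,0],[0,0,0],[0,0,0],[0,0,0],[0,0,0],[0,0,0],[0,0,0],[0,0,0],[0,0,0],[0,0,0],[0,0,0],[0,0,0],[0.1,0,-0.15],[0.1,0,-0.15],[0,0,0],[0,0,0]]}'
python3 b.py
python3 - <<'E'
from h import *
lip([.619,-.037,.06],-2,19.5); lip([.619,-.037,.003],-2,19.5)
d=get_image("top"); im=d["image"]
print("spat",[rect(d,c,.074) for c in mask(im,(0,150,90),(8,255,255),(200,200,300,350))[:2]],"blade",[rect(d,c,.006) for c in mask(im,(0,0,100),(180,70,255),(235,200,300,300))[:2]])
h=cv2.cvtColor(im,cv2.COLOR_RGB2HSV)[255:325,88:158]; print("bin V rows"); 
for r in h[::4,::3,2]: print(*r)
E
```

```text
clock: 54.12
eef_pos: [0.4856, -0.034, 0.2024]
tcp_rot: [[-0.943, 0.05, 0.329], [0.04, 0.999, -0.036], [-0.33, -0.02, -0.944]]
wrist_force: [0.2, 0.8, -1.5]
grip_width: 0.214
finger_force: 118.4
54.1 [ 0.4856 -0.034   0.2024] yaw -2.4 tilt [ 0.329 -0.036] F [ 0.2  0.8 -1.5] grip 0.214 118.4 j [-51.  -5.  43. 133.  14.  33.  70.]
lip [ 0.62087631 -0.04162105  0.15883688] tool pitch 19.295719929601397 [[-0.943, 0.05, 0.329], [0.04, 0.999, -0.036], [-0.33, -0.02, -0.944]]
top red [113 262  14  13 135] [0.56  0.447]
top red [138 267  13  12 116] [0.551 0.392]
top dark [  83  256   79   73 1232] [0.515 0.436]
side red [215 218  43  14 392] [0.471 0.152]
side dark [ 204  160   60   37 1066] [0.476 0.435]
TCP [ 0.483 -0.032  0.103] off(after turn) [0.177 0.002 0.466] off(before) [0.176 0.011 0.466] turn/5 [-0.26 -0.03 -0.06]
TCP [ 0.483 -0.032  0.046] off(after turn) [0.272 0.002 0.734] off(before) [0.27  0.017 0.735] turn/5 [-0.26 -0.03 -0.06]
spat [(470, 78, 102, 19, -0.7)] blade [(585, 77, 89, 47, 0.8)]
bin V rows
143 132 132 142 143 138 143 140 139 134 140 138 137 138 138 145 143 136 13
[... 793 characters left out ...]
98 146 180 170 172 145 173 149 156 198 188 191 173 154 168 198 167 191 71 15 45
17 16 163 170 165 189 160 184 190 156 154 177 169 161 197 158 159 141 182 168 183 63 11 65
18 13 152 186 182 185 157 183 197 146 180 166 159 187 172 189 200 158 157 163 184 39 8 70
20 12 164 178 183 158 138 172 155 148 158 197 191 167 172 170 193 181 184 167 121 26 15 139
12 22 184 192 150 175 178 188 194 165 168 154 185 191 199 192 174 176 178 160 99 20 22 135
14 70 157 179 169 198 171 175 173 178 162 158 171 168 176 167 174 171 177 160 73 20 23 135
14 21 45 73 73 153 149 121 166 188 190 169 188 176 195 179 186 154 189 182 77 11 43 133
116 108 99 79 81 72 67 73 54 40 37 32 15 10 46 51 71 171 163 162 46 20 68 143
```

Two red and two dark knobs are in the bin. I lower the scoop to the mat.

```bash
python3 -m jog '{"offset":[[0,0,0],[0.025,0.001,0.07],[0.04,0.001,0.11],[0.045,0,0.12],[0.045,0,0.12],[0.04,0,0.11],[0.03,0,0.08],[0.02,0,0.05],[0.008,0,0.022],[0,0,0],[0,0,0]],"turn":[[-0.26,-0.03,-0.06],[0,0,0],[0,0,0],[0,0,0],[0,0,0],[0,0,0],[0,0,0],[0,0,0],[0,0,0],[0,0,0],[0,0,0]]}'
python3 - <<'E'
from h import *
st(); lip([.619,-.037,.003],-2,19.5)
E
python3 -m jog '{"offset":[[0.002,0,0.006],[0.002,0,0.006],[0.002,0,0.006],[0,0,0],[0,0,0]],"turn":[[0,0,0],[0,0,0],[0,0,0],[0,0,0],[0,0,0]]}'
python3 - <<'E'
from h import *
st(); lip([.619,-.037,.003],-2,19.5)
E
```

```text
clock: 55.18
eef_pos: [0.484, -0.0316, 0.0616]
tcp_rot: [[-0.942, 0.033, 0.333], [0.031, 0.999, -0.011], [-0.333, -0.0, -0.943]]
wrist_force: [0.3, -0.2, -0.9]
grip_width: 0.212
finger_force: 118.4
55.2 [ 0.484  -0.0316  0.0616] yaw -1.9 tilt [ 0.333 -0.011] F [ 0.3 -0.2 -0.9] grip 0.212 118.4 j [-34.  17.  32. 140. -47.   9. 130.]
TCP [ 0.483 -0.032  0.046] off(after turn) [ 0.028 -0.003  0.072] off(before) [ 0.028 -0.003  0.072] turn/5 [ 0.   -0.    0.02]
clock: 55.6
eef_pos: [0.4844, -0.0314, 0.0583]
tcp_rot: [[-0.942, 0.032, 0.334], [0.031, 0.999, -0.011], [-0.335, 0.0, -0.942]]
wrist_force: [0.2, -0.2, -2.1]
grip_width: 0.215
finger_force: 118.4
55.6 [ 0.4844 -0.0314  0.0583] yaw -1.9 tilt [ 0.334 -0.011] F [ 0.2 -0.2 -2.1] grip 0.215 118.4 j [-34.  18.  33. 140. -53.   9. 135.]
TCP [ 0.483 -0.032  0.046] off(after turn) [ 0.025 -0.005  0.056] off(before) [ 0.025 -0.005  0.056] turn/5 [0.01 0.01 0.03]
```

```bash
python3 -m jog '{"offset":[[-0.02,0,-0.02],[-0.03,0.01,0.01],[-0.05,0.02,0.015],[-0.05,0.02,0.015],[-0.04,0.007,0.015],[-0.03,0,0.011],[0,0,0],[0,0,0]],"turn":[[0,0,0],[0,0,0],[0,0,0],[0,0,0],[0,0,0],[0,0,0],[0,0,0],[0,0,0]]}'
python3 - <<'E'
from h import *
st(); lip([.662,-.027,.005],-2,19.5)
E
```

```text
clock: 56.27
eef_pos: [0.5289, -0.0224, 0.0634]
tcp_rot: [[-0.942, 0.034, 0.333], [0.031, 0.999, -0.012], [-0.333, -0.001, -0.943]]
wrist_force: [-0.3, 0.1, -1.4]
grip_width: 0.214
finger_force: 118.4
56.3 [ 0.5289 -0.0224  0.0634] yaw -1.9 tilt [ 0.333 -0.012] F [-0.3  0.1 -1.4] grip 0.214 118.4 j [-38.  21.  37. 134. -52.  13. 132.]
TCP [ 0.526 -0.022  0.048] off(after turn) [0.037 0.    0.068] off(before) [0.037 0.    0.068] turn/5 [-0.01 -0.01  0.02]
```

```bash
python3 -m jog '{"offset":[[0.005,0,0.014],[0.007,0,0.019],[0.007,0,0.019],[0.004,0,0.01],[0,0,0],[0,0,0]],"turn":[[0,0,0],[0,0,0],[0,0,0],[0,0,0],[0,0,0],[0,0,0]]}'
python3 - <<'E'
from h import *
st(); lip([.664,-.027,.003],-2,19.5)
E
```

```text
clock: 56.77
eef_pos: [0.5284, -0.0224, 0.0504]
tcp_rot: [[-0.942, 0.034, 0.333], [0.032, 0.999, -0.012], [-0.333, -0.0, -0.943]]
wrist_force: [-0.0, -0.1, -1.8]
grip_width: 0.212
finger_force: 118.4
56.8 [ 0.5284 -0.0224  0.0504] yaw -1.9 tilt [ 0.333 -0.012] F [-0.  -0.1 -1.8] grip 0.212 118.4 j [-33.  22.  32. 135. -54.  11. 135.]
TCP [ 0.528 -0.022  0.046] off(after turn) [0.007 0.001 0.02 ] off(before) [0.007 0.001 0.02 ] turn/5 [-0.   -0.01  0.01]
```

```bash
python3 -m jog '{"offset":[[0.003,0,0.007],[0.003,0,0.007],[0.002,0,0.005],[0.002,0,0.004],[0,0,0],[0,0,0]],"turn":[[0,0,0],[0,0,0],[0,0,0],[0,0,0],[0,0,0],[0,0,0]]}'
python3 - <<'E'
from h import *
st(); lip([.664,-.027,.003],-2,19.5); print(sense()["torque"])
E
```

```text
clock: 57.27
eef_pos: [0.5284, -0.0221, 0.0455]
tcp_rot: [[-0.942, 0.033, 0.334], [0.031, 0.999, -0.011], [-0.334, -0.0, -0.943]]
wrist_force: [-0.1, 0.5, 0.5]
grip_width: 0.215
finger_force: 118.6
57.3 [ 0.5284 -0.0221  0.0455] yaw -1.9 tilt [ 0.334 -0.011] F [-0.1  0.5  0.5] grip 0.215 118.6 j [-32.  23.  30. 135. -56.  10. 136.]
TCP [ 0.528 -0.022  0.046] off(after turn) [-0.001 -0.001 -0.003] off(before) [-0.001 -0.001 -0.003] turn/5 [ 0.   -0.    0.02]
[0.12832744 0.37469348 0.09562333]
```

```bash
python3 -m jog '{"offset":[[0.001,0,0.004],[0,0,0],[0,0,0]],"turn":[[0,0,0],[0,0,0],[0,0,0]]}'
python3 -m jog '{"offset":[[0,0,0],[0,0,0],[0,0,0],[0,0,0],[0,0,0],[0,0,0],[0,0,-0.03],[0,0,-0.08],[0,0,-0.14],[0,0,-0.14],[0,0,-0.14],[0,0,-0.14],[0,0,-0.1],[0,0,0],[0,0,0]],"turn":[[0,0,0],[0,0,0],[0,0,0],[0,0,0],[0,0,0],[0,0,0],[0,0,0],[0,0,0],[0,0,0],[0,0,0],[0,0,0],[0,0,0],[0,0,0],[0,0,0],[0,0,0]]}' 50
python3 - <<'E'
from h import *
st(); d=get_image("top"); im=d["image"]
print("spat",[rect(d,c,.074) for c in mask(im,(0,150,90),(8,255,255),(200,200,300,350))[:2]],"blade",[rect(d,c,.006) for c in mask(im,(0,0,100),(180,70,255),(235,200,300,300))[:2]])
print("scoop floor",[rect(d,c,.008) for c in mask(im,(0,0,100),(180,60,255),(295,180,375,305))[:1]])
print("scoop handle",[rect(d,c,.074) for c in mask(im,(0,60,0),(25,255,110),(305,240,345,345))[:2]])
print("mat",[[np.round(ray(d,*p[0],.003)[:2],3).tolist() for p in cv2.approxPolyDP(cv2.convexHull(c),6,True)] for c in mask(im,(50,120,60),(75,255,255),(240,200,380,370))[:1]])
print("A",[rect(d,c,.04) for c in mask(im,(22,120,100),(32,255,255),(100,150,270,270))[:1]])
s=get_image("side"); cs=mask(s["image"],(0,0,110),(180,45,255),(180,180,340,310),20); print("side scoop z checks",[ (cv2.boundingRect(c)) for c in cs[:4]])
print(proj(s,[.664,-.087,.003]),proj(s,[.664,.033,.003]),proj(s,[.565,-.085,.063]),proj(s,[.565,.035,.063]))
E
python3 b.py | tail -8
```

```text
clock: 57.52
eef_pos: [0.5284, -0.0221, 0.045]
tcp_rot: [[-0.942, 0.034, 0.334], [0.032, 0.999, -0.011], [-0.334, 0.0, -0.943]]
wrist_force: [-7.6, -0.5, 14.2]
grip_width: 0.215
finger_force: 121.1
clock: 58.77
eef_pos: [0.4978, -0.0179, 0.1437]
tcp_rot: [[-0.94, 0.025, 0.341], [0.023, 1.0, -0.011], [-0.342, -0.003, -0.94]]
wrist_force: [-0.2, -0.4, 0.8]
grip_width: 0.587
finger_force: 0.0
58.8 [ 0.4978 -0.0179  0.1437] yaw -1.4 tilt [ 0.341 -0.011] F [-0.2 -0.4  0.8] grip 0.587 0.0 j [-71.  12.  72. 136. -29.  22. 113.]
spat [(470, 76, 102, 18, 1.0)] blade [(612, 69, 143, 66, 0.9)]
scoop floor [(631, -10, 118, 100, 87.3)]
scoop handle [(529, -1, 102, 18, -3.2)]
mat [[[0.677, 0.053], [0.579, 0.007], [0.381, 0.041], [0.378, 0.113], [0.674, 0.126]]]
A [(643, 289, 82, 77, 88.3)]
side scoop z checks [(288, 229, 46, 42)]
[330.54565398 272.23610353] [319.32993913 244.90956648] [285.90843307 254.80305279] [278.30415357 227.9255995 ]
top red [113 262  14  13 131] [0.56  0.447]
top red [137 267  14  12 120] [0.551 0.392]
top dark [  83  257   79   72 1171] [0.516 0.433]
side red [256 172   7   9  52] [0.559 0.454]
side red [216 217  42  15 395] [0.472 0.15 ]
side dark [ 193  147   74   69 1300] [0.49  0.413]
side dark [276 194   4  15  21] [0.592 0.263]
side dark [241 235  47  11 346] [0.527 0.058]
```

The scoop ended up at (631,-10), further forward than where I released it, with its lip slightly over the mat's edge. I regrasp it with the tool vertical and move it back.

```bash
python3 -m jog '{"offset":[[0,0,-0.05],[0,0,-0.08],[0,0,-0.08],[0,0,0],[0,0,0],[0,0,0],[0,0,0],[0,0,0],[0,0,0],[0,0,0],[0,0,0]],"turn":[[0,0,0],[0,0,0],[0,0.5,0],[0,0.6,0],[0,0.6,0],[0,0.6,0],[0,0.6,0],[0,0.6,0],[0,0.5,0],[0,0,0],[0,0,0]]}'
python3 - <<'E'
from h import *
st(); d=get_image("top"); im=d["image"]
print("scoop floor",[rect(d,c,.008) for c in mask(im,(0,0,100),(180,60,255),(300,180,375,305))[:1]])
print("scoop handle",[rect(d,c,.074) for c in mask(im,(0,60,0),(25,255,110),(305,240,345,345))[:2]])
print("spat",[rect(d,c,.074) for c in mask(im,(0,150,90),(8,255,255),(200,200,300,350))[:2]])
to([.531,-.0053,.12],frame(-2.7)); to([.531,-.0053,.042],frame(-2.7))
hs=cv2.cvtColor(im,cv2.COLOR_RGB2HSV)
for y in(.09,.07,.06,.05,.0,-.04): print(y,[(x,int(hs[tuple(np.round(proj(d,[x/1000,y,.005])).astype(int)[::-1])][1])) for x in range(560,700,10)])
for x in(.63,.60): print(x,[(y,int(hs[tuple(np.round(proj(d,[x,y/1000,.005])).astype(int)[::-1])][1])) for y in range(20,110,4)])
E
```

```text
clock: 59.88
eef_pos: [0.4844, -0.0164, 0.1649]
tcp_rot: [[-1.0, 0.025, 0.016], [0.025, 1.0, 0.003], [-0.016, 0.003, -1.0]]
wrist_force: [-0.0, 0.1, -0.5]
grip_width: 0.586
finger_force: 0.0
59.9 [ 0.4844 -0.0164  0.1649] yaw -1.4 tilt [0.016 0.003] F [-0.   0.1 -0.5] grip 0.586 0.0 j [-56.  18.  61. 123. -21.  49. 106.]
scoop floor [(631, -16, 106, 100, 87.7)]
scoop handle [(545, 2, 69, 31, 0.8)]
spat [(470, 76, 102, 18, 1.0)]
off(after turn) [-0.233  0.065  0.225] off(before) [-0.23   0.059  0.229] turn/5 [0.04 0.19 0.25]
off(after turn) [-0.233  0.065  0.615] off(before) [-0.224  0.058  0.619] turn/5 [0.04 0.19 0.25]
0.09 [(560, 21), (570, 18), (580, 22), (590, 20), (600, 15), (610, 20), (620, 20), (630, 19), (640, 171), (650, 173), (660, 162), (670, 175), (680, 185), (690, 184)]
0.07 [(560, 20), (570, 19), (580, 20), (590, 19), (600, 14), (610, 21), (620, 21), (630, 26), (640, 169), (650, 177), (660, 176), (670, 175), (680, 181), (690, 187)]
0.06 [(560, 23), (570, 23), (580, 19), (590, 15), (600, 20), (610, 17), (620, 20), (630, 26), (640, 171), (650, 173), (660, 175), (670, 177)
[... 271 characters left out ...]
 (630, 4), (640, 7), (650, 5), (660, 7), (670, 10), (680, 4), (690, 191)]
-0.04 [(560, 172), (570, 170), (580, 49), (590, 13), (600, 7), (610, 8), (620, 10), (630, 10), (640, 5), (650, 3), (660, 4), (670, 11), (680, 84), (690, 183)]
0.63 [(20, 3), (24, 5), (28, 7), (32, 5), (36, 6), (40, 7), (44, 8), (48, 8), (52, 24), (56, 76), (60, 26), (64, 26), (68, 26), (72, 30), (76, 21), (80, 28), (84, 28), (88, 16), (92, 16), (96, 17), (100, 17), (104, 151), (108, 173)]
0.6 [(20, 10), (24, 9), (28, 9), (32, 10), (36, 10), (40, 7), (44, 14), (48, 11), (52, 8), (56, 7), (60, 20), (64, 16), (68, 17), (72, 20), (76, 16), (80, 13), (84, 18), (88, 16), (92, 16), (96, 19), (100, 19), (104, 133), (108, 170)]
```

```bash
python3 -m jog '{"offset":[[-0.05,0.02,0],[-0.1,0.03,0],[-0.083,0.022,0],[0,0,0.06],[0,0,0.12],[0,0,0.14],[0,0,0.12],[0,0,0.09],[0,0,0.05],[0,0,0.03],[0,0,0.005],[0,0,0],[0,0,0]],"turn":[[0.04,0.19,0.25],[0,0,0],[0,0,0],[0,0,0],[0,0,0],[0,0,0],[0,0,0],[0,0,0],[0,0,0],[0,0,0],[0,0,0],[0,0,0],[0,0,0]]}'
python3 - <<'E'
from h import *
st(); to([.531,-.004,.042],frame(-2.7))
E
python3 -m jog '{"offset":[[0,0,0],[0,0,0],[0,0,0],[0,0,0],[0,0,0],[0,0,0],[0,0,0]],"turn":[[0,0,0],[0,0,0],[0,0,0],[0,0,0],[0,0,0],[0,0,0],[0,0,0]]}' 5 80
python3 - <<'E'
from h import *
st()
E
```

```text
clock: 61.02
eef_pos: [0.5318, -0.0022, 0.0437]
tcp_rot: [[-0.999, 0.044, 0.001], [0.044, 0.999, 0.001], [-0.001, 0.001, -1.0]]
wrist_force: [0.8, 0.8, -0.1]
grip_width: 0.586
finger_force: 0.0
61.0 [ 0.5318 -0.0022  0.0437] yaw -2.5 tilt [0.001 0.001] F [ 0.8  0.8 -0.1] grip 0.586 0.0 j [-41.  34.  45. 121. -37.  40. 116.]
off(after turn) [ 0.004 -0.009  0.009] off(before) [ 0.004 -0.009  0.009] turn/5 [0.02 0.01 0.03]
clock: 61.6
eef_pos: [0.5315, -0.0021, 0.0434]
tcp_rot: [[-0.999, 0.044, 0.0], [0.044, 0.999, 0.002], [-0.0, 0.002, -1.0]]
wrist_force: [-4.2, 0.8, 10.7]
grip_width: 0.221
finger_force: 77.8
61.6 [ 0.5315 -0.0021  0.0434] yaw -2.5 tilt [0.    0.002] F [-4.2  0.8 10.7] grip 0.221 77.8 j [-41.  34.  45. 121. -37.  40. 116.]
```

```bash
python3 -m jog '{"offset":[[0,0,-0.02],[0,0,-0.04],[0,0,-0.02],[0.02,-0.02,0],[0.05,-0.03,0],[0.06,-0.03,0],[0.05,-0.02,0],[0.03,0,0],[0.015,0,0],[0,0,0.02],[0,0,0.03],[0,0,0.02],[0,0,0.008],[0,0,0],[0,0,0]],"turn":[[0,0,0],[0,0,0],[0,0,0],[0,0,0],[0,0,0],[0,0,0],[0,0,0],[0,0,0],[0,0,0],[0,0,0],[0,0,0],[0,0,0],[0,0,0],[0,0,0],[0,0,0]]}'
python3 - <<'E'
from h import *
st()
E
python3 -m jog '{"offset":[[0,0,0],[0,0,0],[0,0,0],[0,0,0],[0,0,0],[0,0,-0.03],[0,0,-0.06],[0,0,-0.1],[0,0,-0.14],[0,0,-0.14],[0,0,-0.14],[0,0,-0.14],[0,0,-0.1],[0,0,0],[0,0,0]],"turn":[[0,0,0],[0,0,0],[0,0,0],[0,0,0],[0,0,0],[0,0,0],[0,0,0],[0,0,0],[0,0,0],[0,0,0],[0,0,0],[0,0,0],[0,0,0],[0,0,0],[0,0,0]]}' 45
python3 - <<'E'
from h import *
st()
E
```

```text
clock: 62.85
eef_pos: [0.4851, -0.0199, 0.0428]
tcp_rot: [[-0.999, 0.044, -0.002], [0.044, 0.999, 0.002], [0.002, 0.002, -1.0]]
wrist_force: [-8.1, 4.0, 11.1]
grip_width: 0.221
finger_force: 80.5
62.9 [ 0.4851 -0.0199  0.0428] yaw -2.5 tilt [-0.002  0.002] F [-8.1  4.  11.1] grip 0.221 80.5 j [-42.  30.  46. 126. -37.  37. 118.]
clock: 64.1
eef_pos: [0.486, -0.02, 0.2142]
tcp_rot: [[-0.999, 0.044, 0.001], [0.044, 0.999, 0.003], [-0.001, 0.003, -1.0]]
wrist_force: [-0.6, 0.0, -0.9]
grip_width: 0.523
finger_force: 0.0
64.1 [ 0.486  -0.02    0.2142] yaw -2.5 tilt [0.001 0.003] F [-0.6  0.  -0.9] grip 0.523 0.0 j [-62.  14.  66. 119. -16.  56. 101.]
```

```bash
python3 -m jog '{"offset":[[0,-0.05,-0.1],[0,-0.12,-0.1],[0,-0.18,-0.1],[0,-0.18,0],[0,-0.18,0],[0,-0.18,0],[0,-0.18,0],[0,-0.18,0],[0,-0.12,0],[0,-0.06,0],[0,0,0],[0,0,0]],"turn":[[0,0,0],[0,0,0],[0,0,0],[0,0,0],[0,0,0],[0,0,0],[0,0,0],[0,0,0],[0,0,0],[0,0,0],[0,0,0],[0,0,0]]}'
cat > f.py <<'E'
from h import *
st(); d=get_image("top"); im=d["image"]
print("spat",[rect(d,c,.074) for c in mask(im,(0,150,90),(8,255,255),(200,200,300,350))[:2]],"blade",[rect(d,c,.006) for c in mask(im,(0,0,100),(180,70,255),(235,200,302,300))[:2]])
print("scoop floor",[rect(d,c,.008) for c in mask(im,(0,0,100),(180,60,255),(295,180,375,305))[:1]],"handle",[rect(d,c,.074) for c in mask(im,(0,60,0),(25,255,110),(305,240,345,345))[:1]])
print("A",[rect(d,c,.04) for c in mask(im,(22,120,100),(32,255,255),(100,150,270,270))[:1]],"rails",[rect(d,c,.036) for c in mask(im,(100,120,50),(130,255,255),(155,200,270,270))[:4]])
hs=cv2.cvtColor(im,cv2.COLOR_RGB2HSV)
print("copper edges y",[(y,int(hs[tuple(np.round(proj(d,[.643,y/1000,.04])).astype(int)[::-1])][0])) for y in range(130,260,5)])
for y in (.165,.22): print("x",[(x,int(hs[tuple(np.round(proj(d,[x/1000,y,.04])).astype(int)[::-1])][0])) for x in range(590,700,4)])
o=cv2.imread("pics/top0.png")[:,:,::-1]; D=cv2.medianBlur((np.abs(im.astype(int)-o).max(2)>45).astype(np.uint8)*255,5)
N,_,s,c=cv2.connectedComponentsWithStats(D)
for i in range(1,N):
    if s[i,4]>15: print("changed",s[i])
E
python3 f.py; python3 b.py|tail -9
```

```text
clock: 65.1
eef_pos: [0.4721, -0.3054, 0.272]
tcp_rot: [[-0.999, 0.047, -0.002], [0.047, 0.999, 0.001], [0.002, 0.001, -1.0]]
wrist_force: [0.3, 0.1, 0.0]
grip_width: 0.527
finger_force: 0.0
65.1 [ 0.4721 -0.3054  0.272 ] yaw -2.7 tilt [-0.002  0.001] F [0.3 0.1 0. ] grip 0.527 0.0 j [-23.  21.  64. 106. -20.  66. 135.]
spat [(470, 76, 102, 18, 1.0)] blade [(585, 79, 89, 44, 1.0), (587, 34, 101, 7, 0.9)]
scoop floor [(585, -25, 123, 101, 87.5)] handle [(480, -20, 107, 18, -2.4)]
A [(644, 289, 82, 76, -89.2)] rails [(642, 148, 90, 26, -0.4), (644, 332, 90, 25, -1.4), (643, 241, 90, 27, -0.2)]
copper edges y [(130, 12), (135, 111), (140, 109), (145, 107), (150, 108), (155, 13), (160, 12), (165, 11), (170, 11), (175, 12), (180, 9), (185, 11), (190, 13), (195, 12), (200, 12), (205, 12), (210, 9), (215, 12), (220, 11), (225, 12), (230, 12), (235, 11), (240, 108), (245, 116), (250, 23), (255, 24)]
x [(590, 10), (594, 23), (598, 170), (602, 40), (606, 10), (610, 13), (614, 12), (618, 12), (622, 12), (626, 12), (630, 12), (634, 12), (638, 13), (642, 11), (646, 12), (650, 12), (654, 12), (658
[... 599 characters left out ...]
ed [271 240   5  35 134]
changed [291 242   5  30 111]
changed [ 98 260  31  16 377]
changed [137 266  16  29 361]
changed [  270   271   328   209 33815]
changed [280 307   7  28 114]
changed [272 324   4  11  33]
changed [   47   382   243    98 10628]
changed [505 439   6   7  22]
top red [113 262  14  13 128] [0.56  0.447]
top red [137 267  14  12 124] [0.551 0.392]
top dark [  83  257   79   72 1165] [0.514 0.435]
side red [256 172   8   9  55] [0.559 0.453]
side red [249 218   9  10  80] [0.513 0.151]
side red [216 221  16  11 131] [0.439 0.151]
side dark [244 119  16  29 122] [0.577 0.84 ]
side dark [ 218  151   49   78 1371] [0.493 0.373]
side dark [280 210   9  19  29] [0.592 0.153]
```

Both plates are square in their bays and all four knobs are in the bin. Both tools stand on the mat, and the bottle, brush and tin are unchanged. I hand it in.

```bash
python3 -c "
from workcell import *
print(finish_job())"
```

```text
the job is handed in; nothing more can be done
None
```

I handed the job in at about 65 s: both plates lie flat and square in their own finished-rack bays, all four knobs are in the bin, both tools stand upright on the mat, and the bottle, brush and tin did not move; I had to regrasp and reseat the scoop once after its first release left it slightly over the mat's edge.

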